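# Start the brush steriliser

### The arm

A 6-joint arm with a two-finger parallel gripper is mounted at the origin on the work surface. World frame = base frame: x ahead of the robot, y to its left, z up, the work surface at z = 0. Lengths are in m, angles in rad, forces in N, time in s.
With the tool pointing down it reaches from about 0.25 to 0.775 m from the base axis. Payload 4 kg.
Tool frame: the origin (TCP) lies at the centre of the arm's flange, where the gripper is bolted on; the fingertips stand ahead of it and the grasp point (between the pads) lies 180 mm ahead of it (robot.tcp_to_tips is the z of the fingertips in the tool frame, in m); z points along the fingers, y is the direction in which the jaws open and shut (so a half turn about z gives the same grasp; the last joint's range is limited). The gripper opens to 94 mm and grips with 3 to 60 N. Pads are 16 mm wide; open, the fingers measure 119 mm over their backs; the gripper's body (75 mm by 177 mm) begins 78 mm behind the grasp point.
Start: joints at [-1.401, 0.087, 1.371, -0, 1.684, -0.103], TCP at [0.148, -0.53, 0.405] pointing down, gripper open.
Joint ranges: [-3.1, 3.1], [-0.76, 2.03], [0.27, 2.55], [-1.08, 4.22], [0.17, 2.65], [-2.57, 2.57]. Speed limits (rad/s): [2.79, 2.79, 3.14, 3.14, 3.14, 3.14].

### API

Orientations are given as [roll, pitch, yaw] about the fixed x, y, z axes, in that order (R = Rz(yaw) Ry(pitch) Rx(roll)).
In Python, from bench import robot gives the robot as it stands.
- The arm moves only by the tool move_arm, never from a script. Its argument "increments" is a list that holds one entry, the list of rows, each a list of 7 numbers: the opening, from 0 (shut) to 1 (fully open), then the shift along the tool's x, y, z as a fraction of full scale, then the turn, a rotation vector about the tool's x, y, z as a fraction of full scale. In form: [[[jaw, dx, dy, dz, rx, ry, rz], ...]]. A call has 1 to 8 rows; each row is the pose to reach, as a shift and turn from the pose commanded when the call began, along the tool's axes at that moment; what a row does not reach only later rows make up. Full scale, the value 1, is 0.1 m for a shift and pi/2 rad for a turn. A row lasts 1/12 s, in which the tool goes at most 41.7 mm and 7.16 degrees, less where a joint would pass 70% of its speed; a pose out of reach is approached as far as the arm can. A call with a number of a shift or a turn outside -1 to 1 is refused whole. A call with a gripper value outside its range is refused whole. The fingers move at their own pace and stop on an object; the grip force is fixed at half the most. Time passes only in rows, so rows that repeat a pose let the fingers close. It gives the time, the measured TCP pose, the force and the opening at its end, in the units of the state.
- robot.get_obs(): the state, without advancing time (a new reading comes with each control period).
- robot.snapshot(name): name is "side" or "top"; returns (picture, depth): 420x560x3 uint8, red, green, blue; 420x560 float32, m along the optical axis (not along the pixel's ray), 0 where there is no reading.
- robot.camera_params(name): a dict with "mtx" (3x3 intrinsics, pixels), "k1" (the pictures are not rectified: a ray, as slopes to the right and down, at radius r is drawn at 1 + k1 r^2 times it, then the intrinsics apply), "R" (3x3) and "t" (3): a world point X has camera coordinates R X + t. Camera axes: x right, y down, z forward; pixel columns grow to the right and rows downward; lengths in m; the calibration is good to about 2 mm. A picture is of the moment at which its call begins. camera_params takes no time and is no camera call.
- robot.close_job(): hands the job in, once; it reports no verdict.
The state is a dict: "time": time; "joint_positions": joint angles; "qvel": joint speeds; "joint_torque": joint torques, N m; "tool_pos": TCP position; "ee_rot": TCP orientation; "wrist_force": force on the tool from outside, world axes, zero at the start; "wrist_torque": the same for the moment, N m; "width": finger opening in m.
Only numpy, scipy, OpenCV 4.12 (cv2) and the standard library are available. Lean on these libraries where they do the work, as an engineer would, in place of code of your own. Each camera call takes 0.05 s, during which the arm holds its last target.

### The job

Take the slim makeup brush, the one whose handle fits the steriliser's tunnel, out of the yellow holder and lay it down flat, letting go of it. Then take it again across its handle and slide it bare handle end first into the tunnel until that end pushes the sprung start plunger all the way in; hold it there for a good second. Finally let the plunger spring back fully and leave the brush lying flat and released, its handle end still a good 35 mm inside the tunnel; leave the stout brush in the holder and everything else where it stands.

Things in the scene. Friction and masses are not known exactly. Their poses are not given: they have to be found in the camera images.
- steriliser: Fixed white brush steriliser. Origin on the counter under the tunnel's mouth; x points into the tunnel, z up. Grey tray 5 mm thick, 110 wide, from x = -150 to under the housing. Housing x = 0 to 120 mm, 110 wide, 48 high. Straight square tunnel along x at y = 0, 26 mm wide and high, floor flush with the tray (z = 5 to 31 mm); first 15 mm flare from 44 wide, 43 high at the mouth. Clear top window.
- mouth (a point): Centre of the tunnel's mouth: on the housing's front face, 18 mm above the counter; axes as the steriliser's.
- plunger_face (a point): Centre of the front face of the steel start plunger (22 mm square) inside the tunnel, 50 mm behind the mouth when out, 70 mm when fully in; moves with it.
- plunger (a joint): Travel of the plunger in m: 0 sprung out, 0.020 fully in (about 2 N at first, 8 N at the end of the stroke; damped).
- holder: Fixed yellow silicone brush holder, 76 x 150 x 70 mm high (long side along its y). Two square pockets 36 mm wide at y = +37.5 and -37.5 mm, floor 6 mm above the counter. Origin: centre of its underside.
- slim_brush: Slim makeup brush, 160 mm long: dark wooden handle 20 x 20 mm square, 115 long, then a 12 mm steel ferrule and a hard black travel cap 33 long (round, 18 mm, tapering). Origin: centre of the bare handle end; z runs along the brush to the cap, x and y square to the handle's flats. Starts upright in one of the holder's pockets, cap up. About 60 g.
- stout_brush: Stout makeup brush, as the slim one and also 160 mm long, but its square handle is 28 x 28 mm and too thick for the tunnel. Starts upright in the holder's other pocket.
- ceramic_bowl: Bystander: white ceramic bowl, 120 mm across, 55 mm high. Origin: centre of its underside.
- steel_bowl: Bystander: brushed steel bowl, 100 mm across, 45 mm high. Origin: centre of its underside.
- cap_case: Bystander: round plastic shower cap case, 104 mm across, 30 mm high. Origin: centre of its underside.
- compact: Bystander: black compact mirror, 72 mm across, lid standing open, 80 mm high. Origin: centre of its underside.
Things that resemble listed ones, but are neither listed nor needed, are in the scene too. Several things look just like the holder: the one meant starts farthest from the robot's base.

How it is judged:
On the way, in this order (a step that is already met when the one before it is completed fails the run):
1. the slim brush is lifted out of the holder (bare end more than 60 mm above the counter) (height (world z) of slim_brush above 0.06 m), for 0.1 s.
2. the slim brush lies flat on the counter or tray, let go (angle between slim_brush's own z axis and vertical between 1.4 and 1.74 rad and height (world z) of slim_brush below 0.03 m and contact force between slim_brush and the fingers below 0.1 N and linear speed of slim_brush below 0.03 m/s), for 0.2 s.
3. the slim brush's bare end, in the tunnel, pushes the plunger fully in (at least 18 of 20 mm) and holds it (value of joint plunger above 0.018 m and x of slim_brush in the frame of steriliser above 0.06 m and angle between the z axis of slim_brush and the x axis of steriliser, either way round below 0.2 rad), for 0.8 s.
At the end, for the whole second after the job is handed in: Plunger sprung back (within 4 mm of out); slim brush flat, released, at rest, bare end at least 30 mm inside the tunnel's mouth, along it within 0.25 rad; stout brush upright in its pocket; bowls, case and compact within 30 mm of their start (value of joint plunger below 0.004 m and x of slim_brush in the frame of steriliser above 0.03 m and angle between the z axis of slim_brush and the x axis of steriliser, either way round below 0.25 rad and angle between slim_brush's own z axis and vertical between 1.4 and 1.74 rad and linear speed of slim_brush below 0.02 m/s and distance between stout_brush and holder below 0.06 m and angle between stout_brush's own z axis and vertical below 0.3 rad); the robot touches nothing.
It fails at once if the stout brush is taken out of the holder (height (world z) of stout_brush above 0.05 m).
It fails at once if a bowl, the shower cap case or the compact is moved more than 30 mm (distance of any of ceramic_bowl, steel_bowl, cap_case, compact from where it was at the start of the episode above 0.03 m).
It also fails if it takes over 64 s, if anything falls off the work surface, if the arm or the gripper's body presses on something with over 40 N, if the wrist force passes 120 N, or if a joint passes its speed limit or range.

## Working session

There is one attempt and no reset: what is moved stays moved. The work goes in short steps, Python scripts to look and compute and a tool call to move; the robot and the scene stay as the last step left them, time stands still between calls to the robot, and variables do not carry over. Pictures are saved under pics/ and viewed, and the job is handed in when it is done.

Besides the shell and the picture viewer there is one more tool, called after "Emit:" as a command line: name --argument value ..., lists and objects as JSON in quotes. move_arm: Moves the arm, as the interface text tells. Its arguments: {"type":"object","properties":{"increments":{"type":"array","items":{"type":"array","items":{"type":"array","items":{"type":"number","minimum":-1,"maximum":1}}}}},"required":["increments"]}

```bash
ls; mkdir -p pics; python3 - <<'E'
from bench import robot
import cv2,numpy as np
o=robot.get_obs();print(o['time'],o['tool_pos'],o['ee_rot'],o['width'],robot.tcp_to_tips)
for n in ('side','top'):
    p,d=robot.snapshot(n);cv2.imwrite(f'pics/{n}0.png',p[:,:,::-1]);np.save(f'pics/{n}0.npy',d)
    c=robot.camera_params(n);print(n,c, -np.array(c['R']).T@c['t'])
E
```

```text
pics
0.0 [ 0.14814633 -0.52955147  0.40352349] [-3.13942299e+00 -2.14741691e-04  2.72785356e-01] 0.09383782541359387 0.1992
side {'mtx': array([[485.2759306 ,   0.        , 274.54078956],
       [  0.        , 485.2759306 , 210.85925586],
       [  0.        ,   0.        ,   1.        ]]), 'k1': -0.16918804370263574, 'R': array([[-0.93255592, -0.36080192, -0.01270573],
       [-0.2334798 ,  0.62956532, -0.74103623],
       [ 0.27536638, -0.68809119, -0.67134482]]), 't': array([0.44046191, 0.16733616, 1.17246581])} [0.12696731 0.86033386 0.9167274 ]
top {'mtx': array([[385.86915711,   0.        , 278.16224136],
       [  0.        , 385.86915711, 214.1236211 ],
       [  0.        ,   0.        ,   1.        ]]), 'k1': -0.11124281799968361, 'R': array([[-0.0284552 , -0.99944613,  0.0172549 ],
       [-0.98136273,  0.02465014, -0.19057693],
       [ 0.19004604, -0.02235622, -0.98152061]]), 't': array([0.00387676, 0.47576236, 0.83268613])} [0.30875706 0.01076272 0.90790103]
```

View pics/side0.png

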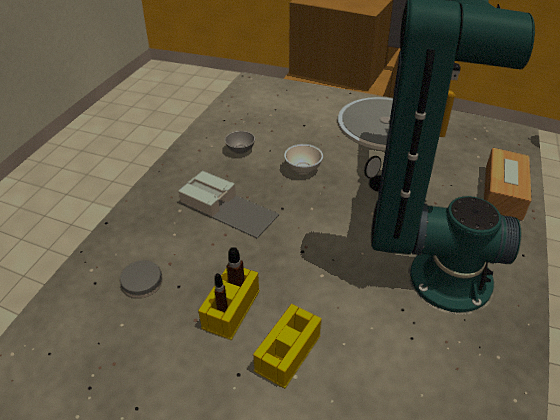

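View pics/top0.png

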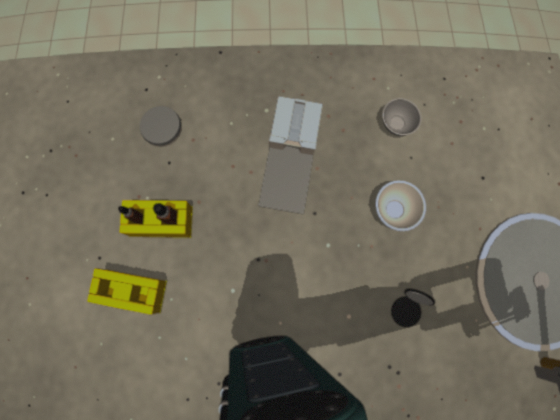

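The side view shows the brush holder at about (230,300), with the slim brush at (221,292) and the stout one at (236,265). The steriliser is at about (208,190), its tray towards the robot. The top view shows the same layout: holder (155,217), slim brush on the left at (131,213), tunnel mouth near (292,145). Next I'll measure.

```bash
cat > h.py <<'E'
import cv2,numpy as np
def cloud(c,d):
    K=c['mtx'];h,w=d.shape
    u,v=np.meshgrid(np.arange(w),np.arange(h))
    p=np.stack([u,v],-1).reshape(-1,1,2).astype(float)
    r=cv2.undistortPoints(p,K,np.array([c['k1'],0,0,0,0.])).reshape(h,w,2)
    X=np.concatenate([r*d[...,None],d[...,None]],-1)
    return (X-c['t'])@c['R']
def proj(c,P):
    P=np.atleast_2d(P).astype(float)
    return cv2.projectPoints(P,cv2.Rodrigues(np.array(c['R']))[0],np.array(c['t']),c['mtx'],np.array([c['k1'],0,0,0,0.]))[0][:,0]
E
python3 - <<'E'
from bench import robot
from h import *
C={}
for n in ('side','top'):
    p=cv2.imread(f'pics/{n}0.png');d=np.load(f'pics/{n}0.npy')
    X=cloud(robot.camera_params(n),d);C[n]=(X,p)
    ok=d>0
    hsv=cv2.cvtColor(p,cv2.COLOR_BGR2HSV)
    fl=ok&(abs(X[...,2])<.015)&(X[...,0]>.3)&(X[...,0]<.7);print(n,'floor z',np.median(X[fl][:,2]),X[fl][:,2].std())
    # holder top
    y=ok&(hsv[...,0]>20)&(hsv[...,0]<35)&(hsv[...,1]>150)&(X[...,2]>.06)&(X[...,2]<.08)&(X[...,0]>.36)&(X[...,0]<.8)
    nl,lab=cv2.connectedComponents(y.astype(np.uint8))
    m=X[y]; 
    print('yellow top',len(m),m.min(0),m.max(0))
    for i in range(1,nl):
        q=X[lab==i]
        if len(q)>60: print(len(q),q.mean(0),cv2.minAreaRect((q[:,:2]*1000).astype(np.float32)))
    b=ok&(X[...,2]>.085)&(X[...,2]<.2)&(X[...,0]>.35)&(X[...,0]<.65)&(X[...,1]>.1)
    nl,lab=cv2.connectedComponents(b.astype(np.uint8))
    for i in range(1,nl):
        q=X[lab==i]
        if len(q)>15:
            print('brush',len(q))
            for z in np.arange(.085,.18,.01):
                s=q[(q[:,2]>=z)&(q[:,2]<z+.01)]
                if len(s):print('  z%.3f'%z,len(s),s.mean(0)[:2],s.min(0)[:2],s.max(0)[:2])
    w=ok&(X[...,2]>.042)&(X[...,2]<.056)&(X[...,0]>.45)&(X[...,0]<.85)&(X[...,1]>-.12)&(X[...,1]<.15)
    q=X[w];print('housing',len(q),q.mean(0),cv2.minAreaRect((q[:,:2]*1000).astype(np.float32)))
E
for f in side top; do :; done
python3 -c "
import cv2
a=cv2.imread('pics/top0.png');cv2.imwrite('pics/c1.png',cv2.resize(a[80:240,100:340],None,fx=3.3,fy=3.3,interpolation=2))
a=cv2.imread('pics/side0.png');cv2.imwrite('pics/c2.png',cv2.resize(a[160:350,160:340],None,fx=3.1,fy=3.1,interpolation=2))"
```

```text
side floor z 0.0007403485753295324 0.003172297315452219
yellow top 1261 [ 0.36080761 -1.0549077   0.0600577 ] [0.79781935 0.40154614 0.07964469]
1250 [0.46690969 0.28865701 0.06938282] ((474.10260009765625, 273.83856201171875), (152.84161376953125, 76.8214340209961), 88.19927215576172)
brush 429
  z0.085 56 [0.47055226 0.24324231] [0.4601225  0.21954137] [0.48901105 0.25074974]
  z0.095 45 [0.47057341 0.24444274] [0.46046847 0.22610734] [0.48801957 0.25120127]
  z0.105 50 [0.47051441 0.24462864] [0.46035671 0.22557604] [0.49003824 0.25101035]
  z0.115 77 [0.47039236 0.24208359] [0.45965847 0.22035044] [0.48942614 0.25072085]
  z0.125 41 [0.47124468 0.24350578] [0.46089732 0.23311909] [0.48530055 0.24960834]
  z0.135 38 [0.47036232 0.24225294] [0.4617558  0.22772193] [0.48405001 0.24854634]
  z0.145 38 [0.47045315 0.24324752] [0.46218267 0.23386605] [0.48346139 0.24812287]
  z0.155 57 [0.47226953 0.23970465] [0.46385461 0.22600243] [0.48436144 0.24787121]
  z0.165 27 [0.47439745 0.2358552 ] [0.46713147 0.22881987] [0.48115296 0.24284605]
brush 273
  z0.085 28 [0.47055245 0.31829074] [
[... 2137 characters left out ...]
058906 0.29718048] [0.48422271 0.31571132]
  z0.115 39 [0.47081351 0.30332361] [0.46077671 0.29701262] [0.48446067 0.31483168]
  z0.125 21 [0.46929445 0.30389229] [0.46339292 0.30017787] [0.47966429 0.31249491]
  z0.135 16 [0.47000329 0.30403833] [0.46382274 0.30090454] [0.47999176 0.30983471]
  z0.145 17 [0.46949641 0.30436799] [0.46431355 0.30111366] [0.47924935 0.30951707]
  z0.155 34 [0.47130811 0.30591264] [0.46462852 0.30048132] [0.47840036 0.31285746]
  z0.165 14 [0.47215065 0.30810876] [0.46848319 0.30409631] [0.4770404  0.31245455]
housing 1669 [ 0.69841799 -0.05725098  0.0483751 ] ((699.5301513671875, -58.001495361328125), (109.8503189086914, 120.53878021240234), 79.02832794189453)
```

View pics/c1.png

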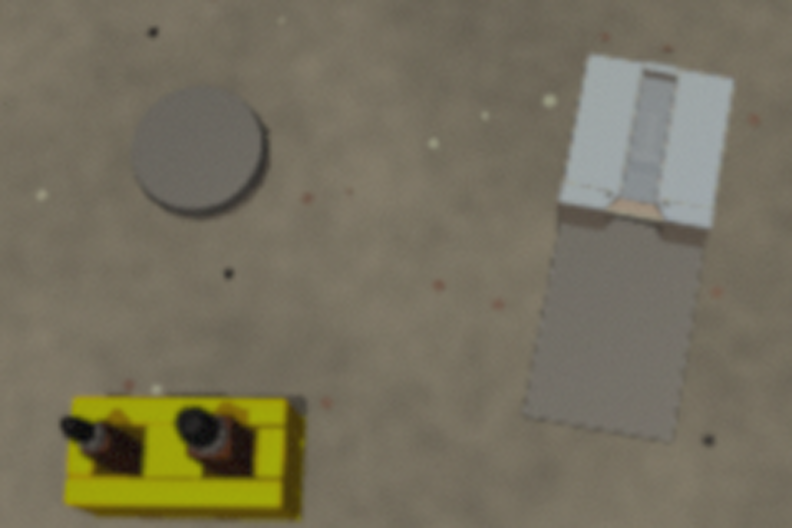

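View pics/c2.png

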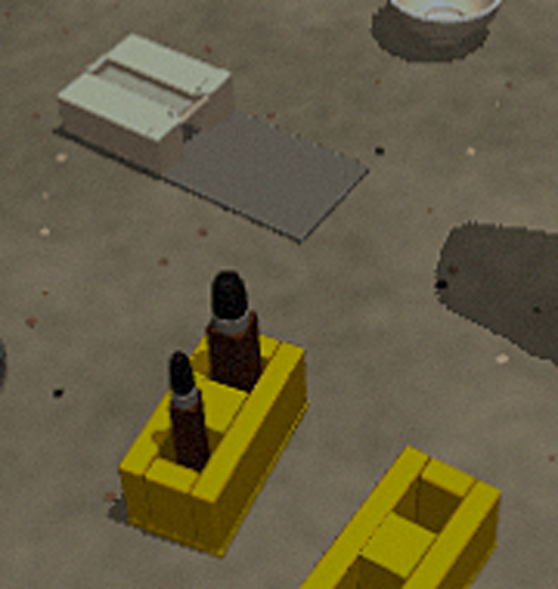

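```bash
cat >> h.py <<'E'
from scipy.spatial.transform import Rotation as Ro
def go(p,R,obs=None,g=0):
    """numbers (fractions) for a move to TCP p, rotation R; prints shift and rotvec in tool frame"""
    if obs is None:
        from bench import robot
        obs=robot.get_obs()
    R0=Ro.from_euler('xyz',obs['ee_rot']);p0=np.array(obs['tool_pos'])
    s=R0.inv().apply(np.array(p)-p0)/.1; r=(R0.inv()*R).as_rotvec()/(np.pi/2)
    return np.round(s,3),np.round(r,3)
def tool(yaw,lean):
    """tool down, x axis at yaw, then lean about world-ish: lean>0 : tool z points back along -xdir"""
    x=np.array([np.cos(yaw),np.sin(yaw),0]);zup=np.array([0,0,1.])
    z=-np.sin(lean)*x-np.cos(lean)*zup
    xt=np.cos(lean)*x-np.sin(lean)*zup
    y=np.cross(z,xt)
    return Ro.from_matrix(np.stack([xt,y,z],1))
E
python3 - <<'E'
from bench import robot
from h import *
d=np.load('pics/top0.npy');X=cloud(robot.camera_params('top'),d)
m=(d>0)&(X[...,2]>.09)
nl,lab,st,_=cv2.connectedComponentsWithStats(m.astype(np.uint8))
for i in range(1,nl):
    if st[i,4]>10:q=X[lab==i];print(st[i],q.min(0),q.max(0))
allp=[]
for n in('side','top'):
    d=np.load(f'pics/{n}0.npy');X=cloud(robot.camera_params(n),d)
    m=(d>0)&(X[...,2]>.08)&(X[...,2]<.113)&(abs(X[...,0]-.472)<.02)
    for k,yc in(('slim',.31),('stout',.235)):
        q=X[m&(abs(X[...,1]-yc)<.024)]
        print(n,k,len(q),cv2.minAreaRect((q[:,:2]*1000).astype(np.float32)))
        if k=='slim':print((q[::max(1,len(q)//40),:2]*1000).round(0).astype(int).tolist())
print(go([.3,-.2,.40],tool(-.03,.0)))
E
```

```text
[153 203  21  19 312] [0.45741081 0.21823334 0.09001244] [0.4847754  0.24810968 0.16953223]
[118 206  20  15 202] [0.46058906 0.29644841 0.09110145] [0.48446067 0.31585    0.16817252]
[ 219  335  149   85 8923] [ 0.14992481 -0.05707587  0.119714  ] [0.22541357 0.09872443 0.63971773]
[534 365  26  27 350] [ 0.11945231 -0.48121171  0.20556375] [ 0.16109695 -0.43668954  0.3290709 ]
side slim 105 ((468.6587219238281, 313.72198486328125), (26.72737693786621, 13.779143333435059), 63.92792892456055)
[[468, 304], [468, 299], [469, 299], [467, 303], [471, 317], [465, 315], [467, 302], [477, 322], [474, 321], [470, 319], [466, 309], [480, 323], [476, 321], [472, 320], [468, 318], [464, 316], [468, 302], [476, 322], [473, 319], [469, 318], [464, 318], [467, 305], [478, 320], [473, 320], [468, 320], [465, 317], [467, 306], [476, 322], [473, 320], [469, 319], [464, 319], [467, 307], [476, 323], [473, 320], [468, 321], [465, 318], [477, 323], [473, 322], [469, 320], [465, 318], [465, 310], [479, 320], [473, 322], [468, 322], [464, 320], [480, 323], [476, 321], [472, 320], [467, 320], [463, 318], [
[... 222 characters left out ...]
.553146362304688), 58.66997146606445)
[[484, 302], [483, 302], [482, 301], [478, 301], [481, 301], [484, 301], [477, 300], [480, 301], [473, 299], [476, 299], [478, 300], [474, 300], [476, 299], [471, 298], [474, 299], [468, 298], [470, 298], [472, 298], [465, 300], [466, 296], [469, 298], [463, 311], [463, 307], [464, 303], [465, 301], [465, 298], [467, 296], [461, 315], [462, 312], [463, 309], [463, 305], [464, 303], [464, 300], [465, 297], [461, 314], [461, 311], [462, 309], [463, 306], [461, 316], [461, 312]]
top stout 81 ((464.6387939453125, 226.38482666015625), (19.26311683654785, 38.93218231201172), 42.383827209472656)
(array([ 2.35 , -2.764,  0.042]), array([-0.001,  0.   ,  0.193]))
```

Emit:
move_arm --increments '[[[1,0.25,-0.25,0,0,0,0],[1,0.5,-0.5,0,0,0,0],[1,0.75,-0.75,0,0,0,0],[1,0.95,-1,0,0,0,0]]]'

```text
time: 0.43
tool_pos: [0.2134, -0.4063, 0.4039]
ee_rot: [-3.14, -0.0, 0.273]
wrist_force: [0.8, 0.1, 1.1]
width: 0.0938
```

Emit:
move_arm --increments '[[[0.6,0.25,-0.25,0,0,0,0],[0.6,0.5,-0.5,0,0,0,0],[0.6,0.75,-0.75,0,0,0,0],[0.6,0.95,-1,0,0,0,0]]]'

```text
time: 0.77
tool_pos: [0.2778, -0.2841, 0.4042]
ee_rot: [-3.141, -0.0, 0.273]
wrist_force: [0.9, -0.5, 0.6]
width: 0.0711
```

```bash
python3 - <<'E'
from bench import robot
from h import *
o=robot.get_obs();print(o['time'],o['joint_positions'],o['tool_pos'],o['ee_rot'],o['width'])
E
```

```text
0.7667 [-9.39598149e-01 -2.60224291e-01  1.69277189e+00  5.26539005e-04
  1.70958799e+00  3.58250756e-01] [ 0.27784935 -0.28407237  0.40418586] [-3.14090134e+00 -2.98038131e-04  2.73020021e-01] 0.07109244262172477
```

Emit:
move_arm --increments '[[[0.6,0.25,-0.25,0,0,0,0],[0.6,0.5,-0.5,0,0,0,0],[0.6,0.75,-0.75,0,0,0,0],[0.6,0.95,-1,0,0,0,0]]]'

```text
time: 1.1
tool_pos: [0.3423, -0.1622, 0.4043]
ee_rot: [-3.141, -0.0, 0.273]
wrist_force: [-0.1, -0.2, 0.0]
width: 0.0567
```

Emit:
move_arm --increments '[[[0.6,0.25,-0.25,0,0,0,0],[0.6,0.5,-0.5,0,0,0,0],[0.6,0.75,-0.75,0,0,0,0],[0.6,0.95,-1,0,0,0,0]]]'

```text
time: 1.43
tool_pos: [0.4069, -0.0402, 0.4042]
ee_rot: [-3.141, 0.0, 0.273]
wrist_force: [0.1, -0.5, -0.8]
width: 0.0562
```

Emit:
move_arm --increments '[[[0.6,0.25,-0.25,0,0,0,0],[0.6,0.5,-0.5,0,0,0,0],[0.6,0.75,-0.75,0,0,0,0],[0.6,0.95,-1,0,0,0,0]]]'

```text
time: 1.77
tool_pos: [0.4716, 0.0818, 0.404]
ee_rot: [-3.142, 0.001, 0.273]
wrist_force: [-0.6, -1.1, 0.1]
width: 0.0561
```

Emit:
move_arm --increments '[[[0.6,0.25,-0.25,0,0,0,0],[0.6,0.5,-0.5,0,0,0,0],[0.6,0.75,-0.75,0,0,0,0],[0.6,0.95,-1,0,0,0,0]]]'

```text
time: 2.1
tool_pos: [0.5363, 0.2036, 0.4036]
ee_rot: [3.141, 0.001, 0.273]
wrist_force: [-0.6, -0.5, -0.9]
width: 0.0565
```

```bash
python3 - <<'E'
from bench import robot
from h import *
o=robot.get_obs();print(o['time'],o['joint_positions'],o['tool_pos'],o['ee_rot'],o['width'])
E
```

```text
2.1 [ 2.64019177e-01  1.40514481e-01  1.31417466e+00 -2.30149580e-04
  1.68810063e+00  1.56164974e+00] [0.53626258 0.20356354 0.40361788] [3.14137501e+00 1.19914787e-03 2.73138839e-01] 0.05650759033017646
```

```bash
cat > kin.py <<'E'
import numpy as np
E
python3 - <<'E'
from bench import robot
from h import *
print(go([.5975,.27,.39],tool(.23,.785)))
E
```

```text
(array([ 0.769, -0.475,  0.135]), array([ 0.011, -0.499,  0.026]))
```

Emit:
move_arm --increments '[[[0.5,0.1,-0.06,0.02,0,-0.065,0.003],[0.5,0.2,-0.12,0.04,0.003,-0.13,0.006],[0.5,0.31,-0.19,0.05,0.004,-0.2,0.01],[0.5,0.42,-0.26,0.07,0.006,-0.27,0.014],[0.5,0.54,-0.33,0.09,0.008,-0.35,0.018],[0.5,0.66,-0.41,0.12,0.009,-0.42,0.022],[0.5,0.77,-0.475,0.135,0.011,-0.499,0.026],[0.5,0.77,-0.475,0.135,0.011,-0.499,0.026]]]'

```text
time: 2.77
tool_pos: [0.5991, 0.2697, 0.3842]
ee_rot: [3.141, 0.796, 0.23]
wrist_force: [0.1, 0.2, -2.1]
width: 0.0466
```

```bash
python3 - <<'E'
from bench import robot
from h import *
o=robot.get_obs();print(o['time'],o['joint_positions'],o['tool_pos'],o['ee_rot'],o['width'])
print(go([.5975,.3385,.342],tool(.23,.785)))
print(go([.5975,.3385,.232],tool(.23,.785)))
E
```

```text
2.7667 [0.32165384 0.59766309 0.84025502 0.10802364 2.49467536 1.72138172] [0.59911678 0.26967352 0.38422035] [3.14112798 0.79588625 0.2299274 ] 0.04660358071162015
(array([ 0.4  , -0.674,  0.194]), array([ 0.   ,  0.007, -0.   ]))
(array([ 1.186, -0.674,  0.964]), array([ 0.   ,  0.007, -0.   ]))
```

Emit:
move_arm --increments '[[[0.5,0.13,-0.22,0.065,0,0,0],[0.5,0.26,-0.45,0.13,0,0.003,0],[0.5,0.4,-0.674,0.194,0,0.007,0],[0.5,0.4,-0.674,0.194,0,0.007,0],[0.5,0.4,-0.674,0.194,0,0.007,0]]]'

```text
time: 3.18
tool_pos: [0.595, 0.3378, 0.3481]
ee_rot: [3.141, 0.773, 0.231]
wrist_force: [-0.7, -1.0, 0.1]
width: 0.0472
```

```bash
python3 - <<'E'
from bench import robot
from h import *
o=robot.get_obs();print(o['time'],o['joint_positions'],o['tool_pos'],o['ee_rot'],o['width'])
print(go([.5975,.3385,.232],tool(.23,.785)))
a=[]
for n in('side','top'):
    p,d=robot.snapshot(n);c=robot.camera_params(n)
    for P in([.4735,.3095,.105],[.4735,.3095,.215]):
        u,v=proj(c,P)[0];p=p.copy();cv2.circle(p,(int(u),int(v)),2,(0,255,0),-1)
    u,v=map(int,proj(c,[.4735,.3095,.13])[0])
    a.append(cv2.resize(p[max(0,v-80):v+80,max(0,u-65):u+65][:,:,::-1],(390,480),interpolation=2))
cv2.imwrite('pics/pre.png',np.hstack(a))
E
```

```text
3.1833 [0.40646676 0.66440766 0.80500669 0.18713264 2.42914825 1.83931002] [0.59503515 0.33779585 0.3481289 ] [3.14125078 0.77336149 0.23099057] 0.04720173226765261
(array([ 0.83 , -0.001,  0.813]), array([ 0.001, -0.007,  0.   ]))
```

View pics/pre.png

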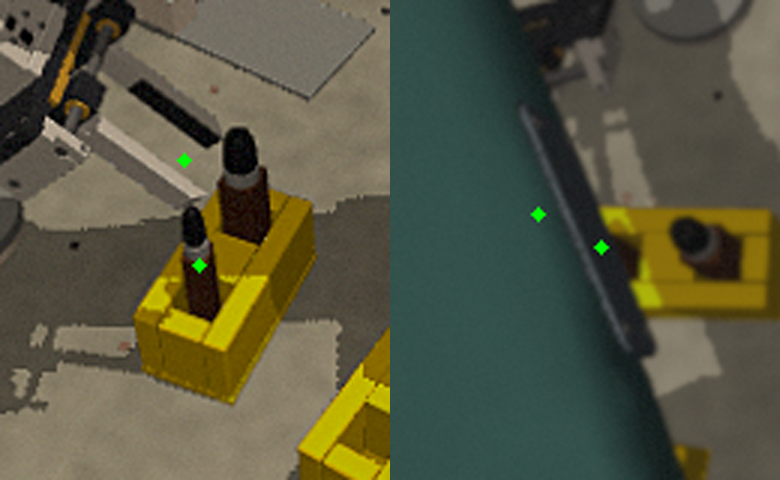

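The side view (left half) shows both fingers straddling the grasp point (184,160), above the slim brush at (195,225). The view is clear enough to descend.

Emit:
move_arm --increments '[[[0.5,0.16,0,0.16,0,0,0],[0.5,0.33,0,0.32,0,0,0],[0.5,0.5,0,0.48,0,0,0],[0.5,0.66,0,0.64,0,0,0],[0.5,0.8,0,0.78,0,0,0],[0.5,0.83,0,0.81,0,0,0],[0.5,0.83,0,0.81,0,0,0],[0.5,0.83,0,0.81,0,0,0]]]'

```text
time: 3.95
tool_pos: [0.5989, 0.3371, 0.2352]
ee_rot: [-3.141, 0.771, 0.229]
wrist_force: [0.9, -0.0, 0.3]
width: 0.0471
```

```bash
python3 - <<'E'
from bench import robot
from h import *
o=robot.get_obs();print(o['time'],o['joint_positions'],o['tool_pos'],o['ee_rot'],o['width'],o['wrist_force'])
R=Ro.from_euler('xyz',o['ee_rot']);print('grasp pt',R.apply([0,0,.18])+o['tool_pos'])
p,d=robot.snapshot('side')
cv2.imwrite('pics/des.png',cv2.resize(p[200:350,150:300][:,:,::-1],None,fx=4,fy=4,interpolation=2))
E
```

```text
3.95 [0.40337999 0.72613498 0.93324983 0.15555528 2.23948102 1.79322973] [0.59888584 0.33714884 0.23519379] [-3.14072542  0.77091227  0.22926596] 0.04706223216941677 [ 0.8762148  -0.00119298  0.34627268]
grasp pt [0.4767101  0.30879708 0.10608428]
```

View pics/des.png

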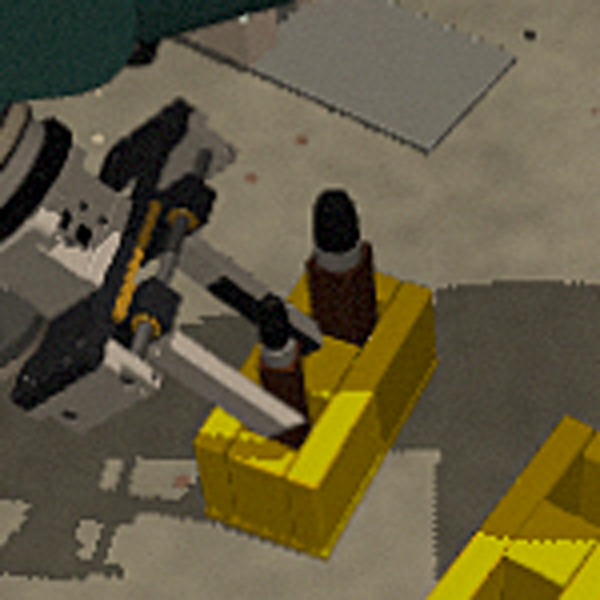

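Seen from the side, the slim brush (280,370) stands between the fingers just above the holder. I'll close the jaws, then lift.

Emit:
move_arm --increments '[[[0,0,0,0,0,0,0],[0,0,0,0,0,0,0],[0,0,0,0,0,0,0],[0,0,0,0,0,0,0],[0,0,0,0,0,0,0],[0,0,0,0,0,0,0]]]'

```text
time: 4.5
tool_pos: [0.5985, 0.3379, 0.2337]
ee_rot: [-3.141, 0.773, 0.23]
wrist_force: [0.5, 0.4, 1.5]
width: 0.0195
```

Emit:
move_arm --increments '[[[0,-0.1,0,-0.1,0,0,0],[0,-0.2,0,-0.2,0,0,0],[0,-0.35,0,-0.35,0,0,0],[0,-0.5,0,-0.5,0,0,0],[0,-0.65,0,-0.65,0,0,0],[0,-0.8,0,-0.8,0,0,0],[0,-0.95,0,-0.95,0,0,0],[0,-0.95,0,-0.95,0,0,0]]]'

```text
time: 5.17
tool_pos: [0.5964, 0.3373, 0.3754]
ee_rot: [-3.138, 0.763, 0.233]
wrist_force: [0.7, 0.4, 0.8]
width: 0.0201
```

```bash
python3 - <<'E'
from bench import robot
from h import *
o=robot.get_obs();print(o['time'],o['joint_positions'],o['tool_pos'],o['ee_rot'],o['width'],o['wrist_force'])
R=Ro.from_euler('xyz',o['ee_rot']);print('grasp pt',R.apply([0,0,.18])+o['tool_pos'])
p,d=robot.snapshot('side')
cv2.imwrite('pics/lift.png',cv2.resize(p[150:330,130:310][:,:,::-1],None,fx=3.3,fy=3.3,interpolation=2))
# kinematic check L1,L2,L3
from scipy.optimize import least_squares
D=[((-1.401,.087,1.371,0,1.684),(.14815,-.52955,.40352)),((-.9396,-.26022,1.69277,0.0005,1.70959),(.27785,-.28407,.40419)),((.26402,.14051,1.31417,-.0002,1.6881),(.53626,.20356,.40362)),
((.32165,.59766,.84026,.10802,2.49468),(.59912,.26967,.38422)),((.40338,.72613,.93325,.15556,2.23948),(.59889,.33715,.23519)),(o['joint_positions'][:5],o['tool_pos'])]
def fk(q,L):
    L1,L2,L3,h,a=L
    Rz=Ro.from_euler('z',q[0])
    R=Ro.from_euler('y',q[1]); p=np.array([0,0,h])+R.apply([0,0,L1])
    R=R*Ro.from_euler('y',q[2]); p=p+R.apply([a,0,L2])
    R=R*Ro.from_euler('z',q[3])*Ro.from_euler('y',q[4]); p=p+R.apply([0,0,L3])
    return Rz.apply(p)
s=least_squares(lambda L:np.concatenate([fk(q,L)-p for q,p in D]),[.44,.5,.1,.1,0.])
print(s.x,abs(s.fun).max())
E
```

```text
5.1667 [0.40497463 0.65826172 0.75872285 0.1969832  2.46993506 1.85101763] [0.59636324 0.33729    0.3753621 ] [-3.13824155  0.76269282  0.23261781] 0.020076760928639102 [0.72059418 0.39969552 0.78960614]
grasp pt [0.47521751 0.30920969 0.24522675]
[0.5627317  0.50091575 0.26365074 0.18419289 0.13755646] 0.05930825718878224
```

View pics/lift.png

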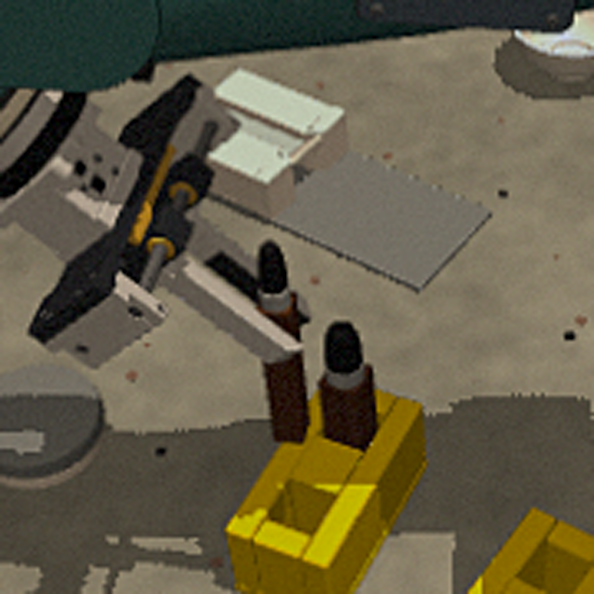

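The brush is out: it hangs upright at (288,380) with its end well above the holder, and the stout one still stands at (347,390). Next I'll fit the kinematics to check the lay-down pose.

```bash
cat > kin.py <<'E'
import numpy as np
from scipy.spatial.transform import Rotation as Ro
from scipy.optimize import least_squares
E0=lambda y,l:None
D=[((-1.401,.087,1.371,0,1.684,-.103),(.14815,-.52955,.40352)),((-.9396,-.26022,1.69277,0.0005,1.70959,.35825),(.27785,-.28407,.40419)),((.26402,.14051,1.31417,-.0002,1.6881,1.56165),(.53626,.20356,.40362)),
((.32165,.59766,.84026,.10802,2.49468,1.72138),(.59912,.26967,.38422)),((.40647,.66441,.80501,.18713,2.42915,1.83931),(.59504,.3378,.34813)),((.40338,.72613,.93325,.15556,2.23948,1.79323),(.59889,.33715,.23519)),((.40497463,.65826172,.75872285,.1969832,2.46993506,1.85101763),(0.59636324,0.33729,0.3753621))]
def fk(q,L,full=False):
    L1,L2,L3,h,a,b,b2,a0=L
    Rz=Ro.from_euler('z',q[0])
    R=Ro.from_euler('y',q[1]); p=np.array([a0,b,h])+R.apply([0,0,L1])
    R=R*Ro.from_euler('y',q[2]); p=p+R.apply([a,0,L2])
    R=R*Ro.from_euler('z',q[3])*Ro.from_euler('y',q[4]); p=p+R.apply([0,b2,L3])
    R=R*Ro.from_euler('z',q[5]+np.pi/2)
    return (Rz.apply(p),Rz*R) if full else Rz.apply(p)
s=least_squares(lambda L:np.concatenate([np.r_[fk(q,L)-p] for q,p in D]+[.02*(L-np.array([.44,.5,.1,.1,0,.05,0,0]))]),[.44,.5,.1,.1,0.,.05,0,0])
L=s.x
def ik(p,R,q0):
    lo=[-3.1,-.76,.27,-1.08,.17,-2.57];hi=[3.1,2.03,2.55,4.22,2.65,2.57]
    def f(q):
        P,Q=fk(q,L,True)
        return np.r_[(P-p)*5,(Q.inv()*R).as_rotvec()]
    r=least_squares(f,np.clip(q0,np.array(lo)+.01,np.array(hi)-.01),bounds=(lo,hi));return r.x,np.linalg.norm(r.fun)
E
python3 - <<'E'
from kin import *
from h import tool
from bench import robot
print(L.round(4),[np.abs(fk(q,L)-p).max().round(4) for q,p in D])
o=robot.get_obs();q=np.array(o['joint_positions']);
P,R=fk(q,L,True);print(P,R.as_euler('xyz'),o['ee_rot'])
ax=np.array([np.cos(-.19),np.sin(-.19),0]);mouth=np.array([.642,-.0455,0])
for lean in(-.6,-.7,-.8):
  for xs in (-.117,-.14):
    G=mouth+ax*xs+[0,0,.02]
    T=tool(-.19,lean);p=G-T.apply([0,0,.18])
    for q0 in([0,0,2,0,.5,1.7],[0,-.4,2.3,0,.5,1.7]):print(lean,xs,p.round(3),*[x.round(3) for x in ik(p,T,q0)])
E
```

```text
[ 0.4487  0.5     0.1513  0.1509  0.0992  0.0547  0.002  -0.    ] [np.float64(0.0008), np.float64(0.0003), np.float64(0.0003), np.float64(0.0001), np.float64(0.0001), np.float64(0.0003), np.float64(0.0001)]
[0.59648153 0.33728424 0.37249428] [-3.13909028  0.76472652  0.2315725 ] [-3.13909028  0.76472652  0.2315725 ]
-0.6 -0.117 [ 0.427 -0.004  0.169] [-0.131 -0.164  2.168 -0.065  0.539  1.676] 0.0
-0.6 -0.117 [ 0.427 -0.004  0.169] [-0.131 -0.164  2.168 -0.065  0.539  1.676] 0.0
-0.6 -0.14 [0.405 0.    0.169] [-0.126 -0.224  2.215 -0.068  0.552  1.682] 0.0
-0.6 -0.14 [0.405 0.    0.169] [-0.126 -0.224  2.215 -0.068  0.552  1.682] 0.0
-0.7 -0.117 [ 0.413 -0.002  0.158] [-0.126 -0.192  2.24  -0.107  0.397  1.719] 0.0
-0.7 -0.117 [ 0.413 -0.002  0.158] [-0.126 -0.192  2.24  -0.107  0.397  1.719] 0.0
-0.7 -0.14 [0.391 0.003 0.158] [-0.121 -0.255  2.287 -0.111  0.413  1.726] 0.0
-0.7 -0.14 [0.391 0.003 0.158] [-0.121 -0.255  2.287 -0.111  0.413  1.726] 0.0
-0.8 -0.117 [0.4   0.001 0.145] [-0.12  -0.205  2.308 -0.207  0.245  1.82 ] 0.0
-0.8 -0.117 [0.4   0.001 0.145] [-0.12  -0.205  2.308 -0.207  0.245  1.82 ] 0.0
-0.8 -0.14 [0.378 0.005 0.145] [-0.114 -0.271  2.355 -0.209  0.264  1.826] 0.0
-0.8 -0.14 [0.378 0.005 0.145] [-0.114 -0.271  2.355 -0.209  0.264  1.826] 0.0
```

```bash
cat > plan.py <<'E'
from kin import *
from h import tool
def plan(p0,R0,q0,W,off=.18):
    """W: list of (G,yaw,lean); prints each leg as tool-frame fractions"""
    p,R,q=np.array(p0),R0,np.array(q0)
    for G,yaw,lean in W:
        T=tool(yaw,lean);pt=np.array(G)-T.apply([0,0,off])
        s=R.inv().apply(pt-p)/.1;r=(R.inv()*T).as_rotvec()/(np.pi/2)
        q2,e=ik(pt,T,q)
        n=max(np.linalg.norm(s)*100/41.7,np.degrees(np.linalg.norm(r)*np.pi/2)/7.16)
        print('shift',s.round(3),'rot',r.round(3),'minrows %.1f'%n,'dq',np.abs(q2-q).max().round(2),'q',q2.round(2),'err %.4f'%e)
        p,R,q=pt,T,q2
E
python3 - <<'E'
from plan import *
from bench import robot
o=robot.get_obs();print(o['tool_pos'],o['ee_rot'])
m=np.array([.642,-.0458,0]);ax=np.array([np.cos(.188),-np.sin(.188),0])
g=lambda xs,z:m+ax*xs+[0,0,z]
plan(o['tool_pos'],Ro.from_euler('xyz',o['ee_rot']),o['joint_positions'],[((.475,.30,.285),.23,.35),((.49,.22,.285),.15,.0),((.51,.14,.26),.0,-.25),((.52,.06,.23),-.1,-.5),(g(-.119,.17),-.188,-.72),(g(-.119,.09),-.188,-.72),(g(-.119,.028),-.188,-.72)])
E
```

```text
[0.59659522 0.33738021 0.37244986] [-3.13909028  0.76472652  0.2315725 ]
shift [-1.036  0.085 -0.138] rot [-0.001  0.264  0.001] minrows 3.3 dq 0.31 q [0.42 0.36 0.96 0.08 2.16 1.8 ] err 0.0000
shift [-0.651  0.813  0.122] rot [0.009 0.223 0.05 ] minrows 2.9 dq 0.36 q [ 0.32  0.06  1.29 -0.    1.8   1.74] err 0.0000
shift [-0.362  0.754  0.306] rot [-0.012  0.159  0.095] minrows 2.3 dq 0.31 q [ 0.19 -0.14  1.54 -0.05  1.49  1.76] err 0.0000
shift [-0.418  0.714  0.372] rot [-0.023  0.159  0.059] minrows 2.2 dq 0.33 q [ 0.05 -0.32  1.8  -0.08  1.16  1.74] err 0.0000
shift [-0.559  0.722  0.636] rot [-0.032  0.14   0.046] minrows 2.7 dq 0.39 q [-0.13 -0.42  2.08 -0.06  0.77  1.66] err 0.0000
shift [-0.528  0.     0.601] rot [0. 0. 0.] minrows 1.9 dq 0.2 q [-0.13 -0.33  2.19 -0.07  0.57  1.68] err 0.0000
shift [-0.409  0.     0.466] rot [0. 0. 0.] minrows 1.5 dq 0.18 q [-0.13 -0.22  2.25 -0.1   0.39  1.71] err 0.0000
```

Emit:
move_arm --increments '[[[0,-0.2,0.02,-0.03,0,0.05,0],[0,-0.4,0.04,-0.06,0,0.1,0],[0,-0.6,0.05,-0.08,0,0.16,0],[0,-0.8,0.07,-0.11,0,0.21,0],[0,-1,0.085,-0.138,0,0.264,0]]]'

```text
time: 5.63
tool_pos: [0.5381, 0.3148, 0.4464]
ee_rot: [3.141, 0.357, 0.229]
wrist_force: [0.8, -0.2, -1.1]
width: 0.0199
```

Emit:
move_arm --increments '[[[0,-0.13,0.16,0.02,0.002,0.045,0.01],[0,-0.26,0.32,0.05,0.004,0.09,0.02],[0,-0.39,0.49,0.07,0.005,0.135,0.03],[0,-0.52,0.65,0.1,0.007,0.18,0.04],[0,-0.65,0.813,0.122,0.009,0.223,0.05]]]'

```text
time: 6.05
tool_pos: [0.4928, 0.2202, 0.4572]
ee_rot: [3.141, 0.007, 0.15]
wrist_force: [0.4, -0.1, -0.3]
width: 0.0197
```

Emit:
move_arm --increments '[[[0,-0.07,0.15,0.06,-0.002,0.03,0.02],[0,-0.14,0.3,0.12,-0.005,0.06,0.04],[0,-0.21,0.45,0.18,-0.007,0.095,0.06],[0,-0.29,0.6,0.24,-0.01,0.13,0.08],[0,-0.362,0.754,0.306,-0.012,0.159,0.095]]]'

```text
time: 6.47
tool_pos: [0.468, 0.1403, 0.4267]
ee_rot: [3.14, -0.243, -0.0]
wrist_force: [0.1, -0.3, -0.7]
width: 0.02
```

Emit:
move_arm --increments '[[[0,-0.08,0.14,0.07,-0.005,0.03,0.01],[0,-0.16,0.28,0.15,-0.01,0.06,0.02],[0,-0.25,0.43,0.22,-0.014,0.095,0.035],[0,-0.33,0.57,0.3,-0.018,0.13,0.047],[0,-0.418,0.714,0.372,-0.023,0.159,0.059]]]'

```text
time: 6.88
tool_pos: [0.4362, 0.0689, 0.3801]
ee_rot: [3.139, -0.492, -0.098]
wrist_force: [0.7, -0.1, -0.2]
width: 0.0202
```

Emit:
move_arm --increments '[[[0,-0.11,0.14,0.12,-0.006,0.03,0.01],[0,-0.22,0.29,0.25,-0.013,0.06,0.02],[0,-0.33,0.43,0.38,-0.019,0.085,0.028],[0,-0.44,0.58,0.51,-0.026,0.112,0.037],[0,-0.559,0.722,0.636,-0.032,0.14,0.046],[0,-0.559,0.722,0.636,-0.032,0.14,0.046],[0,-0.559,0.722,0.636,-0.032,0.14,0.046]]]'

```text
time: 7.47
tool_pos: [0.4098, -0.0007, 0.2975]
ee_rot: [3.139, -0.707, -0.186]
wrist_force: [0.5, -0.3, 0.1]
width: 0.0196
```

```bash
python3 - <<'E'
from plan import *
from bench import robot
import cv2
from h import cloud
o=robot.get_obs();print(o['time'],o['tool_pos'],o['ee_rot'],o['width'],o['wrist_force'])
m=np.array([.642,-.0458,0]);ax=np.array([np.cos(.188),-np.sin(.188),0])
g=lambda xs,z:m+ax*xs+[0,0,z]
plan(o['tool_pos'],Ro.from_euler('xyz',o['ee_rot']),o['joint_positions'],[(g(-.119,.09),-.188,-.72),(g(-.119,.028),-.188,-.72)])
a=[]
for n in('side','top'):
    p,d=robot.snapshot(n);np.save(f'pics/{n}1.npy',d);cv2.imwrite(f'pics/{n}1.png',p[:,:,::-1])
    X=cloud(robot.camera_params(n),d)
    v,u=(130,210) if n=='side' else(150,290)
    a.append(cv2.resize(p[v-90:v+110,u-100:u+100][:,:,::-1],(400,400),interpolation=2))
    w=(d>0)&(X[...,2]>.042)&(X[...,2]<.056)&(X[...,0]>.62)&(X[...,0]<.85)&(X[...,1]>-.12)&(X[...,1]<.15)
    q=X[w];print('housing',len(q),q.mean(0),cv2.minAreaRect((q[:,:2]*1000).astype(np.float32)))
cv2.imwrite('pics/over.png',np.hstack(a))
E
```

```text
7.4667 [ 0.4097879  -0.00074358  0.29749249] [ 3.13856773 -0.70737516 -0.18616892] 0.01959263300615403 [ 0.52902577 -0.26157548  0.13437519]
shift [-0.478  0.007  0.541] rot [0.001 0.008 0.001] minrows 1.7 dq 0.19 q [-0.13 -0.33  2.19 -0.07  0.57  1.68] err 0.0000
shift [-0.409  0.     0.466] rot [0. 0. 0.] minrows 1.5 dq 0.18 q [-0.13 -0.22  2.25 -0.1   0.39  1.71] err 0.0000
housing 913 [ 0.69866626 -0.05225994  0.04851358] ((701.1979370117188, -54.828285217285156), (114.57733917236328, 122.81110382080078), 80.70884704589844)
housing 1631 [ 0.69926771 -0.05765893  0.04844917] ((699.60107421875, -57.79838562011719), (109.67266082763672, 122.9283447265625), 79.1487045288086)
```

View pics/over.png

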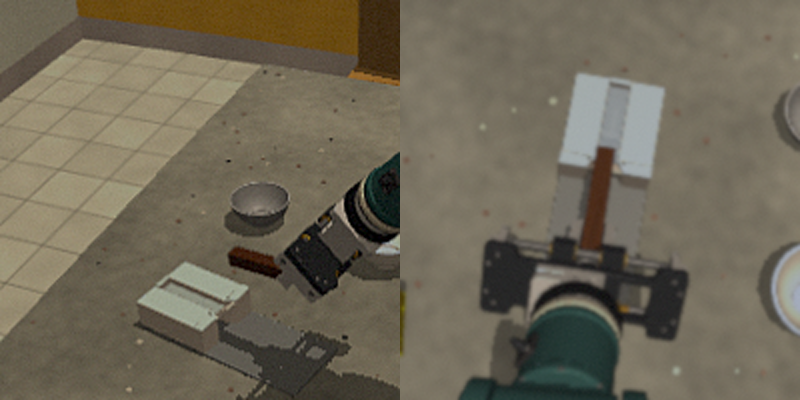

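```bash
cat >> h.py <<'E'
M=np.array([.642,-.0458,0]);AX=np.array([np.cos(.188),-np.sin(.188),0]);AY=np.array([np.sin(.188),np.cos(.188),0])
def sf(X): 
    return np.stack([(X-M)@AX,(X-M)@AY,X[...,2]],-1)
def brown(n,p,d,c):
    hsv=cv2.cvtColor(p,cv2.COLOR_BGR2HSV);S=sf(cloud(c,d))
    m=(d>0)&((hsv[...,0]<9)|(hsv[...,0]>172))&(hsv[...,1]>110)&(abs(S[...,1])<.06)&(S[...,0]>-.25)&(S[...,0]<.1)
    return S[m],m
E
python3 - <<'E'
from bench import robot
from h import *
for n in('side','top'):
    p=cv2.imread(f'pics/{n}1.png');d=np.load(f'pics/{n}1.npy')
    S,m=brown(n,p,d,robot.camera_params(n))
    print(n,len(S))
    for a in np.arange(-.12,.04,.02):
        q=S[(S[:,0]>=a)&(S[:,0]<a+.02)]
        if len(q):print('%.2f'%a,len(q),np.median(q,0).round(4),q.min(0).round(3),q.max(0).round(3))
E
```

```text
side 90
-0.12 2 [-0.101   0.0122  0.162 ] [-0.101  0.012  0.16 ] [-0.101  0.012  0.164]
-0.10 18 [-0.0904  0.0101  0.1546] [-0.099  0.003  0.147] [-0.081  0.013  0.168]
-0.08 19 [-0.0681  0.0101  0.1524] [-0.078 -0.002  0.146] [-0.061  0.014  0.166]
-0.06 26 [-0.0478  0.0106  0.1518] [-0.06  -0.002  0.144] [-0.04   0.015  0.165]
-0.04 15 [-0.0326  0.0108  0.1516] [-0.038 -0.003  0.142] [-0.024  0.013  0.166]
top 1
-0.04 1 [-0.0259  0.0079  0.1639] [-0.026  0.008  0.164] [-0.026  0.008  0.164]
```

Emit:
move_arm --increments '[[[0,-0.12,0,0.14,0,0.002,0],[0,-0.24,0.002,0.27,0,0.004,0],[0,-0.36,0.004,0.41,0,0.006,0],[0,-0.478,0.007,0.541,0,0.008,0],[0,-0.478,0.007,0.541,0,0.008,0]]]'

```text
time: 7.98
tool_pos: [0.4094, -0.0005, 0.2251]
ee_rot: [3.138, -0.719, -0.183]
wrist_force: [-1.1, -0.3, -1.2]
width: 0.0198
```

Emit:
move_arm --increments '[[[0,-0.08,0,0.09,0,0,0],[0,-0.16,0,0.18,0,0,0],[0,-0.24,0,0.27,0,0,0],[0,-0.32,0,0.36,0,0,0],[0,-0.37,0,0.42,0,0,0],[0,-0.39,0,0.445,0,0,0],[0,-0.39,0,0.445,0,0,0],[0,-0.39,0,0.445,0,0,0]]]'

```text
time: 8.65
tool_pos: [0.4111, -0.0013, 0.1696]
ee_rot: [3.139, -0.727, -0.185]
wrist_force: [-0.0, -0.1, -0.2]
width: 0.02
```

```bash
python3 - <<'E'
from plan import *
from bench import robot
from h import *
o=robot.get_obs();print(o['time'],o['tool_pos'],o['ee_rot'],o['width'],o['wrist_force'])
R=Ro.from_euler('xyz',o['ee_rot']);G=R.apply([0,0,.18])+o['tool_pos'];print('G',G,sf(G))
plan(o['tool_pos'],R,o['joint_positions'],[(M+AX*-.119+[0,0,.028],-.188,-.72)])
a=[]
for n in('side','top'):
    p,d=robot.snapshot(n);c=robot.camera_params(n)
    u,v=map(int,proj(c,M+AX*-.1)[0])
    a.append(cv2.resize(p[v-50:v+50,u-50:u+50][:,:,::-1],(400,400),interpolation=2))
    S,m=brown(n,np.ascontiguousarray(p[:,:,::-1]),d,c)
    for x in np.arange(-.12,.04,.02):
        q=S[(S[:,0]>=x)&(S[:,0]<x+.02)]
        if len(q)>2:print(n,'%.2f'%x,len(q),np.median(q,0).round(4),q.min(0).round(3),q.max(0).round(3))
cv2.imwrite('pics/low.png',np.hstack(a))
E
```

```text
8.65 [ 0.41107389 -0.00131699  0.16962861] [ 3.13877776 -0.72722351 -0.18457672] 0.01998653071151793 [-0.03539283 -0.06297843 -0.17845441]
G [ 0.52861148 -0.0237769   0.03516499] [-0.11550661  0.00044336  0.03516499]
shift [-0.061  0.005  0.03 ] rot [ 0.    -0.005  0.002] minrows 0.2 dq 0.01 q [-0.13 -0.22  2.25 -0.1   0.39  1.71] err 0.0000
side -0.10 10 [-0.0839  0.0107  0.0293] [-0.094 -0.001  0.022] [-0.082  0.014  0.044]
side -0.08 23 [-0.0727  0.0103  0.0306] [-0.08  -0.003  0.021] [-0.061  0.012  0.042]
side -0.06 19 [-0.052   0.0107  0.0316] [-0.06  -0.004  0.021] [-0.042  0.015  0.042]
side -0.04 17 [-0.0294  0.0108  0.0252] [-0.038  0.003  0.018] [-0.021  0.014  0.041]
```

View pics/low.png

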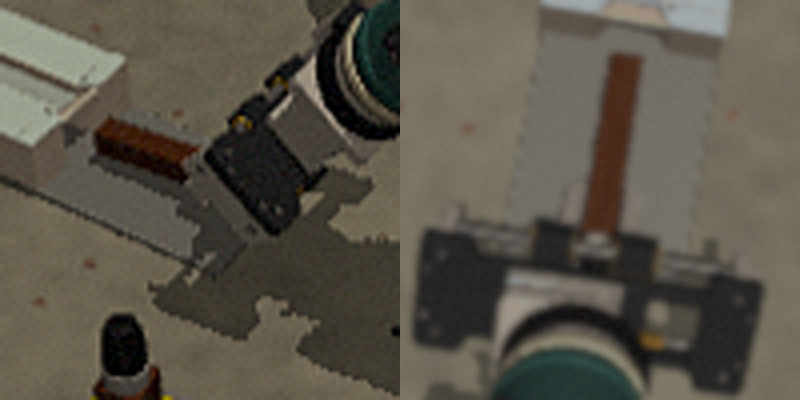

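Both views show the brush aligned with the tunnel, bare end about 20 mm before the mouth and about 13 mm above the tray. I'll go down 8 mm, release and back out.

Emit:
move_arm --increments '[[[0,-0.03,0,0.03,0,0,0],[0,-0.053,0,0.06,0,0,0],[0,-0.053,0,0.06,0,0,0],[0,-0.053,0,0.06,0,0,0],[0,-0.053,0,0.06,0,0,0]]]'

```text
time: 9.17
tool_pos: [0.4103, -0.0014, 0.1605]
ee_rot: [3.139, -0.725, -0.185]
wrist_force: [0.6, 1.0, -0.7]
width: 0.02
```

Emit:
move_arm --increments '[[[0.5,0,0,0,0,0,0],[0.5,0,0,0,0,0,0],[0.5,0,0,0,0,0,0],[0.5,0,0,0,0,0,0],[0.5,0,0,0,0,0,0],[0.5,0,0,0,0,0,0]]]'

```text
time: 9.67
tool_pos: [0.4104, -0.0014, 0.1606]
ee_rot: [3.139, -0.726, -0.185]
wrist_force: [0.8, 1.2, -0.0]
width: 0.0469
```

Emit:
move_arm --increments '[[[0.6,0,0,-0.1,0,0,0],[0.6,0,0,-0.25,0,0,0],[0.6,0,0,-0.45,0,0,0],[0.6,0,0,-0.65,0,0,0],[0.6,0.1,0,-0.9,0,0,0],[0.6,0.3,0,-1,0,0,0],[0.6,0.3,0,-1,0,0,0]]]'

```text
time: 10.25
tool_pos: [0.369, 0.0068, 0.2611]
ee_rot: [3.14, -0.738, -0.185]
wrist_force: [0.3, 0.1, 1.8]
width: 0.0564
```

```bash
python3 - <<'E'
from plan import *
from bench import robot
from h import *
o=robot.get_obs();print(o['time'],o['tool_pos'],o['ee_rot'],o['width'],o['wrist_force'])
a=[]
for n in('side','top'):
    p,d=robot.snapshot(n);c=robot.camera_params(n)
    np.save(f'pics/{n}2.npy',d);cv2.imwrite(f'pics/{n}2.png',p[:,:,::-1])
    u,v=map(int,proj(c,M+AX*-.1)[0])
    a.append(cv2.resize(p[v-50:v+50,u-50:u+50][:,:,::-1],(400,400),interpolation=2))
    S,m=brown(n,np.ascontiguousarray(p[:,:,::-1]),d,c)
    for x in np.arange(-.14,.04,.02):
        q=S[(S[:,0]>=x)&(S[:,0]<x+.02)]
        if len(q)>2:print(n,'%.2f'%x,len(q),np.median(q,0).round(4),q.min(0).round(3),q.max(0).round(3))
cv2.imwrite('pics/laid.png',np.hstack(a))
E
```

```text
10.25 [0.36901912 0.00677247 0.26112025] [ 3.13979641 -0.73842922 -0.18541351] 0.05644255587269998 [0.33175047 0.12782595 1.81701811]
side -0.14 18 [-0.1252  0.0084  0.0146] [-0.132 -0.008  0.002] [-0.121  0.012  0.027]
side -0.12 20 [-0.1078  0.009   0.0141] [-0.12   0.002  0.007] [-0.1    0.012  0.025]
side -0.10 24 [-0.0883  0.0089  0.0164] [-0.098 -0.004  0.004] [-0.081  0.013  0.03 ]
side -0.08 16 [-0.0686  0.0088  0.0179] [-0.079 -0.003  0.004] [-0.06   0.012  0.03 ]
side -0.06 16 [-0.0532  0.0097  0.0196] [-0.06  -0.006  0.008] [-0.042  0.014  0.03 ]
side -0.04 16 [-0.0306  0.01    0.0174] [-0.039  0.007  0.009] [-0.022  0.013  0.028]
side -0.02 3 [-0.0198  0.0097  0.016 ] [-0.02   0.008  0.012] [-0.02   0.01   0.026]
```

View pics/laid.png

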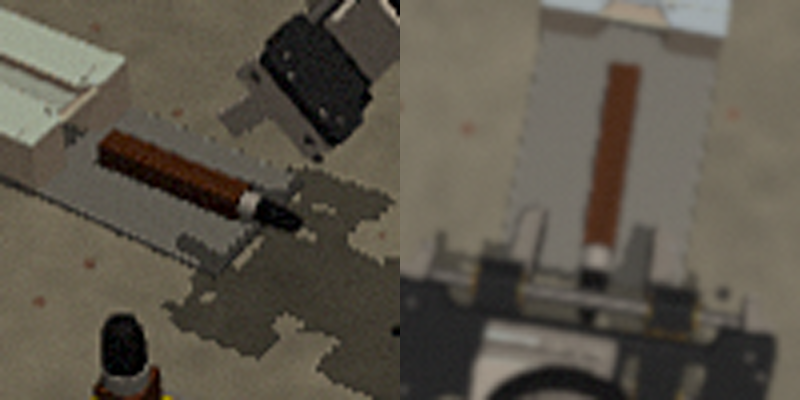

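```bash
python3 - <<'E'
from bench import robot
from h import *
a=[]
for n in('side','top'):
    p=cv2.imread(f'pics/{n}2.png');d=np.load(f'pics/{n}2.npy');c=robot.camera_params(n)
    S=sf(cloud(c,d));m=(d>0)&(S[...,2]>.021)&(S[...,2]<.035)&(abs(S[...,1])<.02)&(S[...,0]>-.12)&(S[...,0]<-.024)
    q=S[m];k=np.polyfit(q[:,0],q[:,1],1);print(n,'handle top',len(q),'z',np.median(q[:,2]),'y at -70: %.4f slope %.4f'%(np.polyval(k,-.07),k[0]))
    m=(d>0)&(S[...,2]>.0)&(S[...,2]<.04)&(abs(S[...,1])<.01)&(S[...,0]<.0);print(' z along',[ (round(x,3),round(float(np.median(S[m&(abs(S[...,0]-x)<.004)][:,2])),4)) for x in np.arange(-.13,0,.015)])
    # tray edges
    m=(d>0)&(S[...,2]>.042)&(S[...,2]<.056)&(S[...,0]>-.02)&(S[...,0]<.14)&(abs(S[...,1])<.075);q=S[m]
    print(' housing x',np.percentile(q[:,0],[1,99]).round(4))
    for x in(.03,.05,.07,.09,.11):
        y=q[abs(q[:,0]-x)<.008][:,1];yi=np.sort(y);gap=np.diff(yi);i=gap.argmax();print('  x',x,'y range',yi[0].round(4),yi[-1].round(4),'mid',((yi[0]+yi[-1])/2).round(4),'largest gap',yi[i].round(4),yi[i+1].round(4))
    f=5;u0,v0=proj(c,M)[0]; u0,v0=int(u0)-70,int(v0)-60
    im=cv2.resize(p[v0:v0+120,u0:u0+140],None,fx=f,fy=f,interpolation=cv2.INTER_CUBIC)
    def ln(P,col):
        W=[M+AX*x+AY*y+[0,0,z] for x,y,z in P];uv=proj(c,W);cv2.polylines(im,[np.int32((uv-[u0,v0]+.5)*f)],False,col,1)
    ln([(0,-.055,.048),(.12,-.055,.048),(.12,.055,.048),(0,.055,.048),(0,-.055,.048)],(0,0,255))
    ln([(-.15,-.055,.005),(-.15,.055,.005),(0,.055,.005)],(0,255,0));ln([(-.15,-.055,.005),(0,-.055,.005)],(0,255,0))
    ln([(.0,.022,.048),(.015,.013,.048),(.12,.013,.048)],(255,0,0));ln([(.0,-.022,.048),(.015,-.013,.048),(.12,-.013,.048)],(255,0,0))
    cv2.imwrite(f'pics/ov_{n}.png',im)
E
```

```text
side handle top 206 z 0.025710088034965987 y at -70: 0.0026 slope -0.0017
 z along [(np.float64(-0.13), 0.0237), (np.float64(-0.115), 0.0255), (np.float64(-0.1), 0.0242), (np.float64(-0.085), 0.0244), (np.float64(-0.07), 0.0262), (np.float64(-0.055), 0.0261), (np.float64(-0.04), 0.0241), (np.float64(-0.025), 0.0255), (np.float64(-0.01), 0.005)]
 housing x [0.0009 0.12  ]
  x 0.03 y range -0.0531 0.061 mid 0.0039 largest gap -0.0089 0.014
  x 0.05 y range -0.0538 0.0587 mid 0.0024 largest gap -0.0001 0.0133
  x 0.07 y range -0.053 0.0583 mid 0.0027 largest gap -0.01 0.0122
  x 0.09 y range -0.0556 0.0563 mid 0.0004 largest gap -0.0102 0.006
  x 0.11 y range -0.0563 0.0573 mid 0.0005 largest gap -0.0563 -0.0503
top handle top 324 z 0.025241762802506736 y at -70: -0.0014 slope 0.0075
 z along [(np.float64(-0.13), 0.0252), (np.float64(-0.115), 0.0255), (np.float64(-0.1), 0.0252), (np.float64(-0.085), 0.0254), (np.float64(-0.07), 0.0253), (np.float64(-0.055), 0.0258), (np.float64(-0.04), 0.0246), (np.float64(-0.025), 0.0252), (np.float64(-0.01), 0.0058)]
 housing x [-0.0007  0.118 ]
  x 0.03 y range -0.0544 0.0539 mid -0.0003 largest gap -0.0149 0.0113
  x 0.05 y range -0.0548 0.0532 mid -0.0008 largest gap -0.0151 0.0067
  x 0.07 y range -0.0551 0.0529 mid -0.0011 largest gap -0.0133 0.0109
  x 0.09 y range -0.0559 0.0524 mid -0.0018 largest gap -0.0141 0.0105
  x 0.11 y range -0.0562 0.0521 mid -0.002 largest gap -0.0127 -0.0107
```

View pics/ov_top.png

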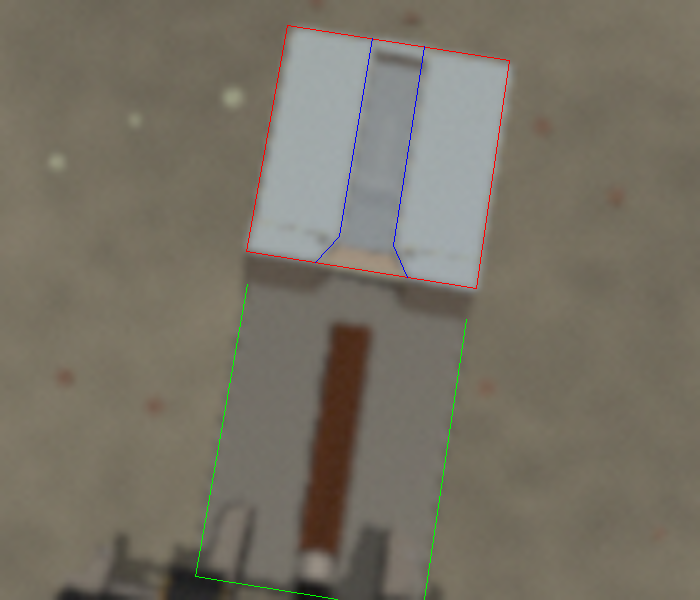

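View pics/ov_side.png

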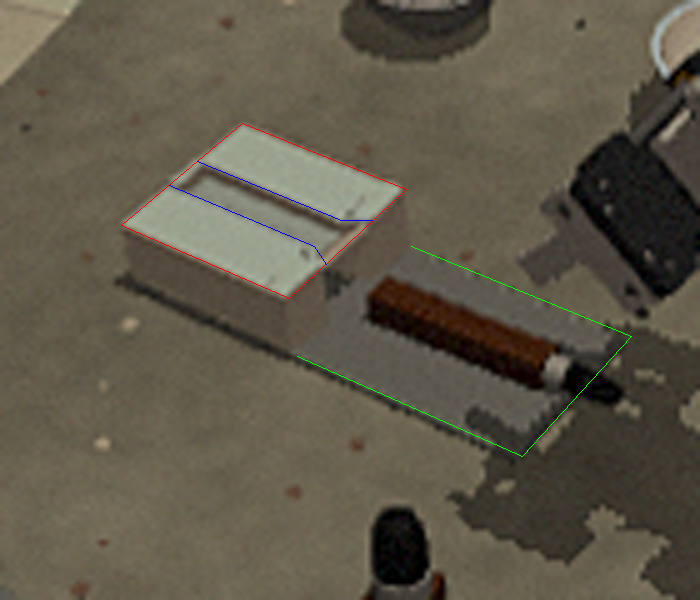

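Heights fit: the handle top is at 25 mm and the tray at 5 mm. The overlay shows the tunnel axis slightly more turned (about -0.208 rad), with the brush about 3 mm off its line. Next is the straight-down regrasp.

```bash
cat > st.py <<'E'
from plan import *
from h import *
import h
h.YAW=-.208
Y=-.208
A2=np.array([np.cos(Y),np.sin(Y),0]);B2=np.array([-np.sin(Y),np.cos(Y),0]);M2=np.array([.642,-.0458,0])+.0003*B2
def g(xs,z,y=0): return M2+A2*xs+B2*y+np.array([0,0,z])
def s2(P): P=np.asarray(P)-M2; return np.array([P@A2,P@B2,P[2]])
E
python3 - <<'E'
from st import *
from bench import robot
o=robot.get_obs();print(o['time'],o['tool_pos'],o['ee_rot'])
plan(o['tool_pos'],Ro.from_euler('xyz',o['ee_rot']),o['joint_positions'],[(g(-.125,.15,-.003),Y,-.35),(g(-.111,.12,-.003),Y,0),(g(-.111,.06,-.003),Y,0)])
E
```

```text
10.35 [0.3673749  0.00691414 0.25580678] [ 3.13881927 -0.72697688 -0.18514355]
shift [ 1.115 -0.004  0.145] rot [-0.006 -0.24   0.012] minrows 3.0 dq 0.47 q [-0.14 -0.2   1.83 -0.03  1.16  1.65] err 0.0000
shift [ 0.646 -0.     0.439] rot [-0.    -0.223  0.   ] minrows 2.8 dq 0.31 q [-0.15  0.09  1.57 -0.    1.48  1.62] err 0.0000
shift [0.  0.  0.6] rot [0. 0. 0.] minrows 1.4 dq 0.12 q [-0.15  0.14  1.64 -0.    1.36  1.62] err 0.0000
```

Emit:
move_arm --increments '[[[0.6,0.2,0,0.03,0,-0.05,0.003],[0.6,0.4,0,0.06,-0.002,-0.1,0.006],[0.6,0.6,0,0.09,-0.004,-0.15,0.008],[0.6,0.8,0,0.12,-0.005,-0.2,0.01],[0.6,1,0,0.145,-0.006,-0.24,0.012]]]'

```text
time: 10.77
tool_pos: [0.4506, -0.0088, 0.3082]
ee_rot: [3.14, -0.339, -0.208]
wrist_force: [0.2, -0.7, 1.0]
width: 0.0566
```

Emit:
move_arm --increments '[[[0.6,0.15,0,0.08,0,-0.045,0],[0.6,0.3,0,0.17,0,-0.09,0],[0.6,0.45,0,0.26,0,-0.135,0],[0.6,0.6,0,0.35,0,-0.18,0],[0.6,0.75,0,0.44,0,-0.223,0],[0.6,0.75,0,0.44,0,-0.223,0],[0.6,0.75,0,0.44,0,-0.223,0],[0.6,0.75,0,0.44,0,-0.223,0]]]'

```text
time: 11.43
tool_pos: [0.5331, -0.0261, 0.2932]
ee_rot: [3.141, 0.005, -0.208]
wrist_force: [0.4, 0.4, 0.6]
width: 0.0562
```

```bash
python3 - <<'E'
from st import *
from bench import robot
o=robot.get_obs();print(o['time'],o['tool_pos'],o['ee_rot'],o['width'])
R=Ro.from_euler('xyz',o['ee_rot']);print(s2(R.apply([0,0,.18])+o['tool_pos']))
plan(o['tool_pos'],R,o['joint_positions'],[(g(-.111,.075,-.003),Y,0),(g(-.111,.027,-.003),Y,0)])
E
```

```text
11.4333 [ 0.53313695 -0.0261375   0.29322124] [ 3.14066536  0.00453562 -0.20780155] 0.05621271546279687
[-0.11139336 -0.00370897  0.11322317]
shift [-0.002 -0.006  0.382] rot [0.001 0.003 0.   ] minrows 0.9 dq 0.08 q [-0.15  0.13  1.63 -0.    1.39  1.62] err 0.0000
shift [0.   0.   0.48] rot [0. 0. 0.] minrows 1.2 dq 0.1 q [-0.15  0.17  1.68 -0.    1.29  1.62] err 0.0000
```

Emit:
move_arm --increments '[[[0.6,0,-0.006,0.15,0,0.003,0],[0.6,0,-0.006,0.33,0,0.003,0],[0.6,0,-0.006,0.5,0,0.003,0],[0.6,0,-0.006,0.65,0,0.003,0],[0.6,0,-0.006,0.77,0,0.003,0],[0.6,0,-0.006,0.83,0,0.003,0],[0.6,0,-0.006,0.85,0,0.003,0],[0.6,0,-0.006,0.85,0,0.003,0]]]'

```text
time: 12.1
tool_pos: [0.5335, -0.0256, 0.2101]
ee_rot: [3.141, -0.003, -0.208]
wrist_force: [0.1, 0.1, 0.2]
width: 0.0565
```

```bash
python3 - <<'E'
from st import *
from bench import robot
o=robot.get_obs();print(o['time'],o['tool_pos'],o['ee_rot'],o['width'],o['wrist_force'])
R=Ro.from_euler('xyz',o['ee_rot']);print(s2(R.apply([0,0,.18])+o['tool_pos']))
p,d=robot.snapshot('side');c=robot.camera_params('side')
u,v=map(int,proj(c,M+AX*-.1)[0])
cv2.imwrite('pics/reg.png',cv2.resize(p[v-60:v+60,u-60:u+60][:,:,::-1],(500,500),interpolation=2))
E
```

```text
12.1 [ 0.53351239 -0.02561258  0.21009921] [ 3.14087275e+00 -3.01742822e-03 -2.07644528e-01] 0.05654323743952204 [0.08103517 0.12242608 0.16389712]
[-0.10977485 -0.00308016  0.03010007]
```

View pics/reg.png

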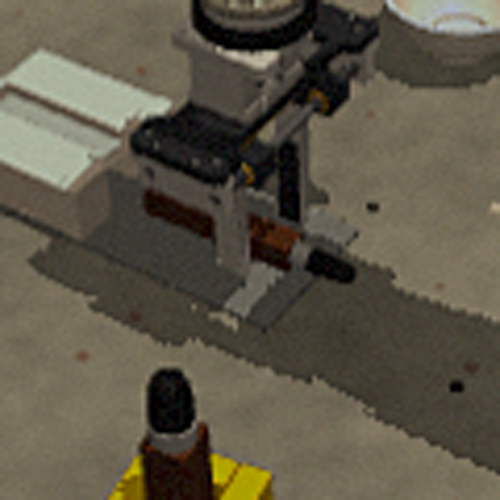

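The side view shows the fingers on both sides of the handle at (250,240), behind its middle. I'll close and slide in up to just before the plunger.

Emit:
move_arm --increments '[[[0,0,0,0.01,0,0,0],[0,0,0,0.01,0,0,0],[0,0,0,0.01,0,0,0],[0,0,0,0.01,0,0,0],[0,0,0,0.01,0,0,0],[0,0,0,0.01,0,0,0]]]'

```text
time: 12.65
tool_pos: [0.5339, -0.0257, 0.2092]
ee_rot: [3.141, -0.003, -0.208]
wrist_force: [-0.2, 0.9, 1.3]
width: 0.0198
```

Emit:
move_arm --increments '[[[0,0.0,-0.015,-0.01,0,0,0],[0,0.03,-0.03,-0.01,0,0,0],[0,0.1,-0.03,-0.01,0,0,0],[0,0.18,-0.03,-0.01,0,0,0],[0,0.26,-0.03,-0.01,0,0,0],[0,0.33,-0.03,-0.01,0,0,0],[0,0.35,-0.03,-0.01,0,0,0],[0,0.35,-0.03,-0.01,0,0,0]]]'

```text
time: 13.32
tool_pos: [0.5695, -0.0303, 0.21]
ee_rot: [3.141, -0.003, -0.208]
wrist_force: [-0.8, 0.4, -0.8]
width: 0.0196
```

```bash
cat > chk.py <<'E'
from st import *
from bench import robot
import sys
o=robot.get_obs();print(o['time'],o['tool_pos'],o['ee_rot'],o['width'],o['wrist_force'])
R=Ro.from_euler('xyz',o['ee_rot']);print('G in ster',s2(R.apply([0,0,.18])+o['tool_pos']))
a=[]
for n in('side','top'):
    p,d=robot.snapshot(n);c=robot.camera_params(n)
    u,v=map(int,proj(c,M+AX*.01)[0])
    a.append(cv2.resize(p[v-40:v+40,u-40:u+40][:,:,::-1],(400,400),interpolation=2))
cv2.imwrite(sys.argv[1],np.hstack(a))
E
python3 chk.py pics/in1.png
```

```text
13.3167 [ 0.5695146  -0.03028565  0.2099701 ] [ 3.14087796e+00 -2.87718585e-03 -2.07980710e-01] 0.01959062093009515 [-0.84498074  0.44805314 -0.81907491]
G in ster [-0.07360891 -0.00021717  0.02997089]
```

View pics/in1.png

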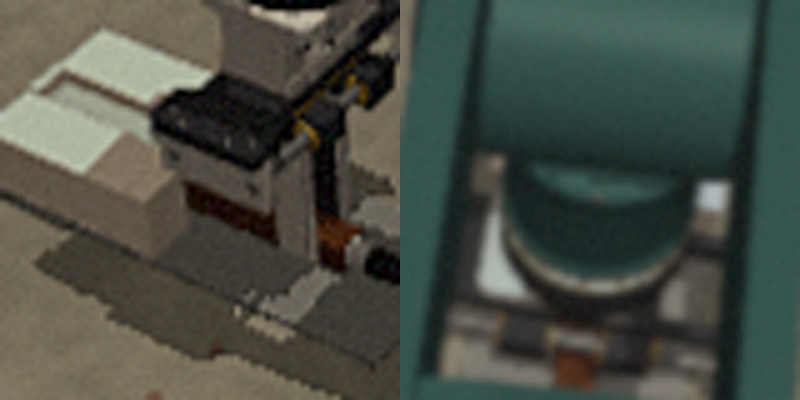

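The brush enters the mouth freely (side view, handle at (215,205) going into the opening) and the forces are below 1 N. I'll carry on to the plunger.

Emit:
move_arm --increments '[[[0,0.05,0,0,0,0,0],[0,0.1,0,0,0,0,0],[0,0.15,0,0,0,0,0],[0,0.2,0,0,0,0,0],[0,0.25,0,0,0,0,0],[0,0.3,0,0,0,0,0],[0,0.3,0,0,0,0,0],[0,0.3,0,0,0,0,0]]]'

```text
time: 14.08
tool_pos: [0.5984, -0.0363, 0.2101]
ee_rot: [3.141, -0.003, -0.208]
wrist_force: [-0.9, -0.1, -0.9]
width: 0.0198
```

Emit:
move_arm --increments '[[[0,0.03,0,0,0,0,0],[0,0.06,0,0,0,0,0],[0,0.09,0,0,0,0,0],[0,0.12,0,0,0,0,0],[0,0.15,0,0,0,0,0],[0,0.15,0,0,0,0,0]]]'

```text
time: 14.58
tool_pos: [0.6123, -0.0391, 0.2097]
ee_rot: [3.141, 0.001, -0.208]
wrist_force: [-5.5, 0.9, 1.3]
width: 0.0198
```

```bash
python3 chk.py pics/in2.png
```

```text
14.5833 [ 0.61225232 -0.03906921  0.20966973] [ 3.14096033e+00  1.10038543e-03 -2.07653531e-01] 0.01976274885831926 [-5.47853896  0.90720529  1.27784797]
G in ster [-3.06944567e-02  2.88245232e-05  2.96698782e-02]
```

View pics/in2.png

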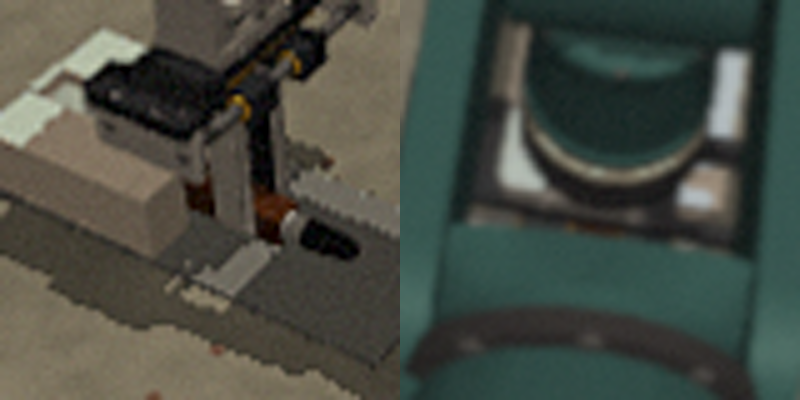

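The force of 5.5 N puts the plunger about 11 mm in, consistent with the bare end at about 61 mm. I'll push on to the stop and hold.

Emit:
move_arm --increments '[[[0,0.02,0,0,0,0,0],[0,0.04,0,0,0,0,0],[0,0.06,0,0,0,0,0],[0,0.08,0,0,0,0,0],[0,0.095,0,0,0,0,0],[0,0.105,0,0,0,0,0],[0,0.105,0,0,0,0,0],[0,0.105,0,0,0,0,0]]]'

```text
time: 15.35
tool_pos: [0.6218, -0.0407, 0.2096]
ee_rot: [3.142, 0.004, -0.207]
wrist_force: [-7.2, 2.5, 2.1]
width: 0.0195
```

```bash
python3 chk.py pics/in3.png
```

```text
15.35 [ 0.62176922 -0.04072794  0.20959788] [ 3.14153005  0.00362972 -0.20721644] 0.019481497501887275 [-7.15058681  2.45405803  2.11565627]
G in ster [-0.02149546  0.00047323  0.02959907]
```

View pics/in3.png

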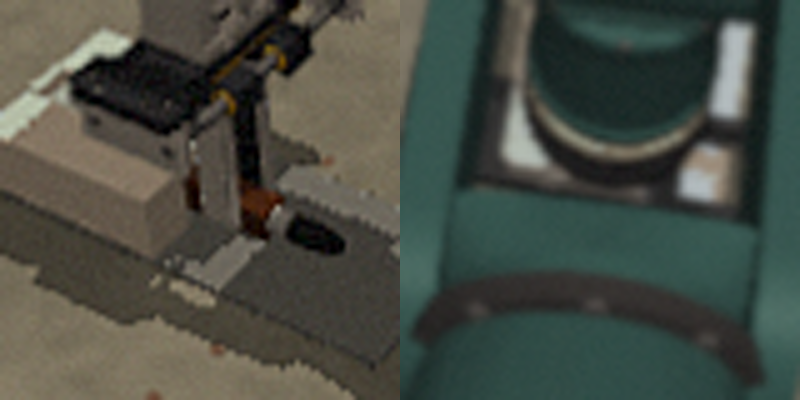

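Emit:
move_arm --increments '[[[0,0.01,0,0,0,0,0],[0,0.02,0,0,0,0,0],[0,0.03,0,0,0,0,0],[0,0.03,0,0,0,0,0],[0,0.03,0,0,0,0,0]]]'

```text
time: 15.87
tool_pos: [0.6238, -0.041, 0.2093]
ee_rot: [-3.142, 0.008, -0.207]
wrist_force: [-10.3, 3.8, 4.6]
width: 0.0199
```

```bash
python3 chk.py pics/in4.png
```

```text
15.8667 [ 0.62375506 -0.04098682  0.20929033] [-3.14154048  0.00789671 -0.20687705] 0.01988652473012825 [-10.27548603   3.80026913   4.60406858]
G in ster [-0.02026703  0.00064959  0.02929594]
```

Emit:
move_arm --increments '[[[0,0.01,0,0,0,0,0],[0,0.02,0,0,0,0,0],[0,0.02,0,0,0,0,0],[0,0.02,0,0,0,0,0],[0,0.02,0,0,0,0,0],[0,0.02,0,0,0,0,0],[0,0.02,0,0,0,0,0],[0,0.02,0,0,0,0,0]]]'

```text
time: 16.63
tool_pos: [0.6248, -0.0411, 0.2092]
ee_rot: [3.142, 0.012, -0.207]
wrist_force: [-14.5, 3.1, 7.0]
width: 0.02
```

Emit:
move_arm --increments '[[[0,0,0,0,0,0,0],[0,0,0,0,0,0,0],[0,0,0,0,0,0,0],[0,0,0,0,0,0,0],[0,0,0,0,0,0,0],[0,0,0,0,0,0,0],[0,0,0,0,0,0,0],[0,0,0,0,0,0,0]]]'

```text
time: 17.3
tool_pos: [0.6248, -0.0411, 0.2092]
ee_rot: [3.141, 0.012, -0.207]
wrist_force: [-14.5, 4.4, 6.6]
width: 0.0199
```

```bash
python3 chk.py pics/in5.png; python3 - <<'E'
from bench import robot
import cv2
p,d=robot.snapshot('side');cv2.imwrite('pics/in6.png',cv2.resize(p[150:260,160:290][:,:,::-1],None,fx=6,fy=5,interpolation=2))
p,d=robot.snapshot('top');cv2.imwrite('pics/in7.png',cv2.resize(p[80:180,240:340][:,:,::-1],None,fx=5.5,fy=5.5,interpolation=2))
E
```

```text
17.3 [ 0.62477178 -0.04114437  0.2091888 ] [ 3.1414888   0.01177135 -0.2066868 ] 0.01992360246066699 [-14.5346858    4.38242129   6.55545539]
G in ster [-0.01993705  0.00067612  0.02920127]
```

View pics/in6.png

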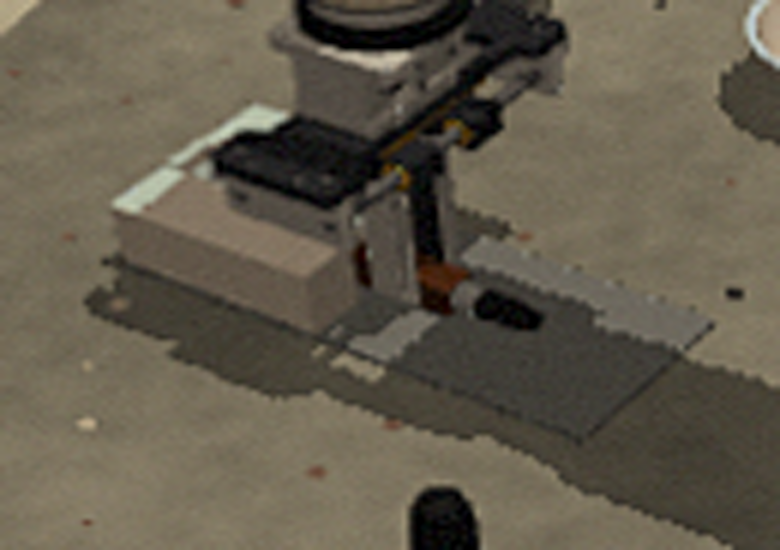

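View pics/in7.png

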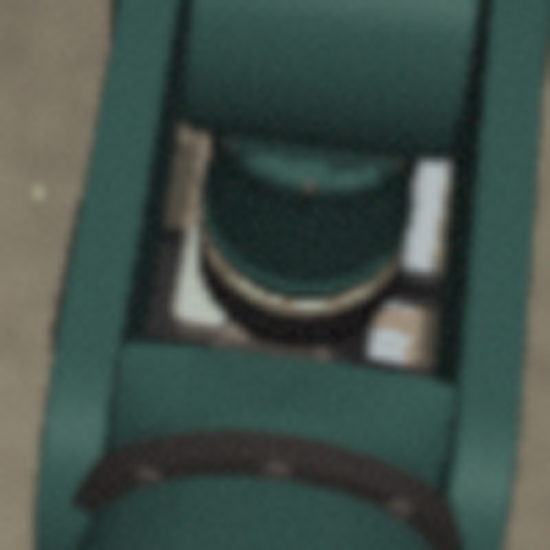

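```bash
python3 - <<'E'
from st import *
from bench import robot
p,d=robot.snapshot('side');c=robot.camera_params('side')
X=cloud(c,d)-M2
S=np.stack([X@A2,X@B2,X[...,2]],-1)
for r in range(184,216,3):
    print(r,[(u,*(S[r,u]*1000).round().astype(int).tolist()) for u in range(214,236,3)])
o=robot.get_obs();print(o['wrist_force'],o['wrist_torque'])
E
```

```text
184 [(214, -38, 74, 152), (217, -45, 70, 152), (220, -691, 780, 917), (223, -34, 36, 123), (226, -43, 34, 126), (229, -50, 30, 126), (232, -50, 18, 118), (235, 34, -96, 4)]
187 [(214, -48, 86, 154), (217, -52, 80, 151), (220, -18, 31, 103), (223, -44, 48, 126), (226, -42, 35, 116), (229, -50, 32, 117), (232, -26, -9, 78), (235, 26, -84, 3)]
190 [(214, -49, 88, 146), (217, -50, 79, 141), (220, -42, 59, 123), (223, -23, 26, 92), (226, -26, 17, 86), (229, -15, -8, 63), (232, -27, -7, 70), (235, -28, -18, 62)]
193 [(214, -47, 88, 135), (217, -51, 81, 132), (220, -9, 23, 72), (223, -21, 25, 79), (226, -25, 18, 76), (229, -14, -8, 52), (232, -27, -6, 60), (235, -27, -19, 50)]
196 [(214, -40, 82, 118), (217, -48, 79, 120), (220, 5, 9, 45), (223, -19, 24, 67), (226, -28, 22, 69), (229, -14, -7, 42), (232, -24, -7, 47), (235, -24, -21, 37)]
199 [(214, 6, 34, 52), (217, -691, 780, 917), (220, 14, 0, 23), (223, -16, 22, 53), (226, -28, 23, 59), (229, -11, -9, 28), (232, -20, -12, 30), (235, -26, -17, 29)]
202 [(214, 1, 40, 48), (217, 3, 27, 37), (220, 8, 9, 22), (223, -19, 26, 47), (226, -27, 23, 48), (229, -20, 3, 30), (232, -26, -4, 28), (235, -28, -14, 21)]
205 [(214, 2, 41, 37), (217, 2, 29, 28), (220, 7, 11, 13), (223, -14, 23, 31), (226, -24, 21, 34), (229, -25, 9, 26), (232, -34, 8, 29), (235, -40, 1, 27)]
208 [(214, 3, 41, 26), (217, 2, 31, 19), (220, 3, 18, 8), (223, -5, 14, 9), (226, -24, 22, 24), (229, -28, 14, 20), (232, -37, 12, 23), (235, -44, 7, 22)]
211 [(214, 2, 44, 17), (217, 0, 34, 10), (220, -2, 25, 4), (223, -8, 18, 2), (226, -18, 17, 6), (229, -25, 12, 6), (232, -33, 9, 8), (235, -45, 10, 14)]
214 [(214, 3, 45, 6), (217, -5, 41, 6), (220, -9, 34, 3), (223, -18, 31, 5), (226, -23, 24, 3), (229, -32, 21, 5), (232, -38, 16, 3), (235, -47, 14, 6)]
[-14.51450102   3.54998127   7.33345332] [0.73787295 2.62990297 0.14184149]
```

The depth shows the fingers at x = -14 to -28 mm, clear of the housing. The load is therefore the brush on the plunger's stop (about 15 N, held over 1.5 s). I'll draw back about 27 mm.

Emit:
move_arm --increments '[[[0,-0.04,0,0,0,0,0],[0,-0.09,0,0,0,0,0],[0,-0.14,0,0,0,0,0],[0,-0.19,0,0,0,0,0],[0,-0.24,0,0,0,0,0],[0,-0.29,0,0,0,0,0],[0,-0.315,0,0,0,0,0],[0,-0.315,0,0,0,0,0]]]'

```text
time: 18.22
tool_pos: [0.5971, -0.0362, 0.2109]
ee_rot: [3.141, -0.005, -0.208]
wrist_force: [-0.3, -0.7, -0.6]
width: 0.0198
```

Emit:
move_arm --increments '[[[0,0,0,0,0,0,0],[0,0,0,0,0,0,0],[0,0,0,0,0,0,0]]]'

```text
time: 18.47
tool_pos: [0.5974, -0.0362, 0.2105]
ee_rot: [3.141, -0.004, -0.208]
wrist_force: [-0.3, 0.2, -1.1]
width: 0.0196
```

```bash
python3 chk.py pics/out1.png
```

```text
18.4667 [ 0.59742271 -0.0361571   0.21045016] [ 3.14083629 -0.00381084 -0.20792647] 0.01962953608670505 [-0.27470396  0.2052117  -1.06982076]
G in ster [-0.0449218  -0.0002064   0.03045151]
```

View pics/out1.png

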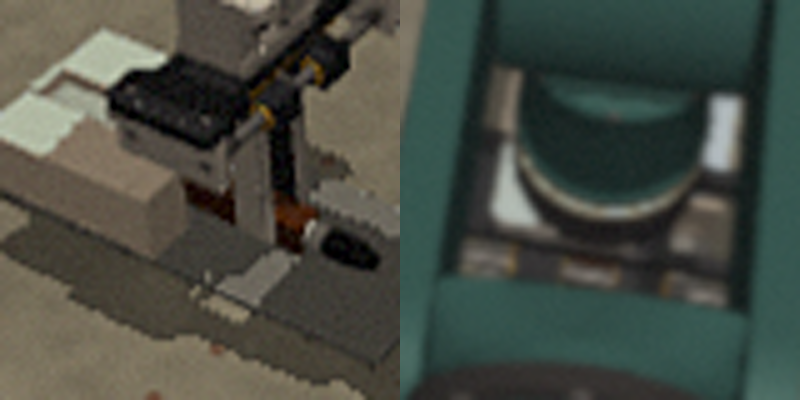

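The wrist force is back to about zero, so the plunger is out; the bare end is at about 46 mm. I'll move 2 mm back and 1 mm down, then release, rise and check.

Emit:
move_arm --increments '[[[0,-0.02,0,0,0,0,0],[0,-0.02,0,0.01,0,0,0],[0,-0.02,0,0.01,0,0,0],[0,-0.02,0,0.01,0,0,0]]]'

```text
time: 18.9
tool_pos: [0.5951, -0.0356, 0.2093]
ee_rot: [3.141, -0.003, -0.208]
wrist_force: [0.1, 0.1, 0.6]
width: 0.02
```

Emit:
move_arm --increments '[[[0.5,0,0,0,0,0,0],[0.5,0,0,0,0,0,0],[0.5,0,0,0,0,0,0],[0.5,0,0,0,0,0,0],[0.5,0,0,0,0,0,0],[0.5,0,0,0,0,0,0]]]'

```text
time: 19.4
tool_pos: [0.5952, -0.0356, 0.2092]
ee_rot: [3.141, -0.003, -0.208]
wrist_force: [0.7, -0.1, 0.0]
width: 0.047
```

Emit:
move_arm --increments '[[[0.5,0,0,-0.15,0,0,0],[0.5,0,0,-0.3,0,0,0],[0.5,0,0,-0.5,0,0,0],[0.5,0,0,-0.75,0,0,0],[0.5,0,0,-1,0,0,0]]]'

```text
time: 19.82
tool_pos: [0.5946, -0.0354, 0.3096]
ee_rot: [3.141, -0.001, -0.208]
wrist_force: [-0.5, 0.5, -0.4]
width: 0.0472
```

Emit:
move_arm --increments '[[[0.5,-0.3,0.3,-0.3,0,0,0],[0.5,-0.6,0.6,-0.6,0,0,0],[0.5,-0.8,0.8,-0.8,0,0,0],[0.5,-1,1,-1,0,0,0],[0.5,-1,1,-1,0,0,0]]]'

```text
time: 20.23
tool_pos: [0.4735, -0.1143, 0.4148]
ee_rot: [3.138, -0.011, -0.211]
wrist_force: [1.1, -1.0, 0.4]
width: 0.047
```

Emit:
move_arm --increments '[[[0.5,-0.2,0.3,0,0,0,0],[0.5,-0.4,0.6,0,0,0,0],[0.5,-0.5,0.8,0,0,0,0],[0.5,-0.5,1,0,0,0,0],[0.5,-0.5,1,0,0,0,0],[0.5,-0.5,1,0,0,0,0]]]'

```text
time: 20.73
tool_pos: [0.4066, -0.2004, 0.4085]
ee_rot: [-3.141, -0.003, -0.21]
wrist_force: [0.2, -0.6, 0.5]
width: 0.0471
```

```bash
python3 - <<'E'
from st import *
from bench import robot
o=robot.get_obs();print(o['time'],o['tool_pos'],o['width'],o['wrist_force'])
a=[]
for n in('side','top'):
    p,d=robot.snapshot(n);c=robot.camera_params(n);cv2.imwrite(f'pics/{n}9.png',p[:,:,::-1])
    u,v=map(int,proj(c,M+AX*-.01)[0])
    a.append(cv2.resize(p[v-50:v+50,u-50:u+50][:,:,::-1],(400,400),interpolation=2))
    X=cloud(c,d)-M2;S=np.stack([X@A2,X@B2,X[...,2]],-1)
    m=(d>0)&(S[...,2]>.021)&(S[...,2]<.035)&(abs(S[...,1])<.02)&(S[...,0]>-.07)&(S[...,0]<-.005)
    q=S[m]
    if len(q)>9: k=np.polyfit(q[:,0],q[:,1],1);print(n,'handle z',np.median(q[:,2]),'y',np.median(q[:,1]),'slope',k[0])
    m=(d>0)&(S[...,2]>.012)&(abs(S[...,1])<.02)&(S[...,0]<-.03)&(S[...,0]>-.2);print(' cap end x',S[m][:,0].min())
cv2.imwrite('pics/fin.png',np.hstack(a))
E
```

```text
20.7333 [ 0.40659931 -0.20043675  0.40849368] 0.04711150362139771 [ 0.15239547 -0.56734286  0.50874165]
side handle z 0.026004577320854122 y 0.003150041447055165 slope 0.029435388978423255
 cap end x -0.11570762313725373
top handle z 0.02538105704007186 y -0.0017421015516781379 slope 0.0032116147292964308
 cap end x -0.11779293704128677
```

View pics/fin.png

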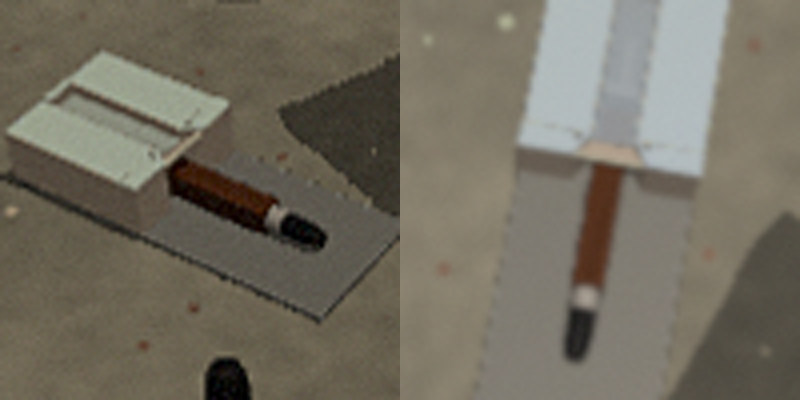

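View pics/top9.png

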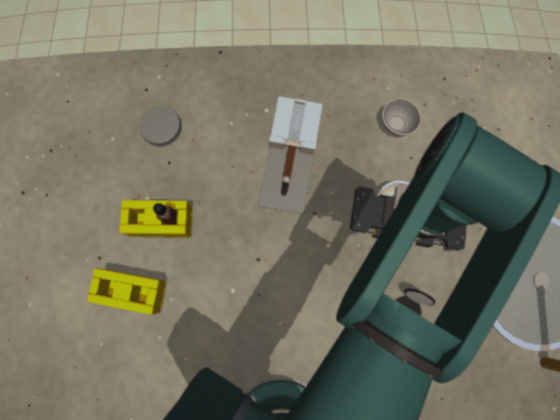

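The final view shows the brush lying flat on the tray with its handle in the tunnel. Its cap tip is at x = -117 mm, so the bare end is about 43 mm inside. The stout brush stands in its pocket at (165,213), the bystanders have not moved, and the arm is clear. I'll hand in.

```bash
python3 -c "
from bench import robot
print(robot.close_job())"
```

```text
the job is handed in; nothing more can be done
None
```

The whole sequence was carried out and the job handed in at about 21 s of the 64 s allowed; no verdict was reported.

- **Lift and lay down:** I lifted the slim brush out of the farther holder (bare end about 146 mm up) and laid it flat on the steriliser's tray, released.
- **Push:** I then gripped it across the handle with the tool pointing straight down and slid it into the tunnel bare end first. The plunger was pressed to its stop and held for over a second.
- **Draw back and release:** I drew the brush back about 27 mm, released it and moved the arm clear.

**Last checks**
- **Plunger fully in:** the push rose to about 15 N, well above the 8 N spring. The arm hardly advanced under further command, and the depth image showed the fingers clear of the housing. I could not see the plunger itself because the arm covered the window. The bare end was worked out at about 70 mm, good to about 2 mm.
- **Plunger sprung back:** inferred from the wrist force dropping to about zero, and from the bare end sitting about 43 mm inside, short of the 50 mm face.
- **Brush:** it lies flat, handle top at 25 mm, and along the tunnel to within 0.03 rad. The two cameras disagreed by about 5 mm on its sideways position (+3 mm and -2 mm).
- **Everything else:** the stout brush stands in its pocket. In the top view the cap case and steel bowl look unmoved; the arm partly covered the ceramic bowl and the compact in that last picture, but it never worked close to them.

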